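Set slats to length on the balcony saw board

TASK

Set up the saw board for the next gang cut: first put the loose backing plate into its recess in the bed and press it down so it sits flush, and only then slide the length stop along the fence to its end stop and flip its leaf down. With the leaf down, lay every slat flat on the bed along the fence, side by side and snug together with the first one snug against the fence, and every slat's end up against the leaf. Then flip the leaf fully up out of the saw's way and let go, leaving the slats as gauged and everything else on the bench where it is.

Things in the scene. Friction and masses are not known exactly. Their poses are not given: they have to be found in the camera images.
- jig: Fixed saw board: plywood bed 170 (x) by 370 mm (y), 18 mm high, aluminium fence on its far side. Origin: centre of underside; z up, x from bed to fence (away from robot), y along the fence to the end stop. Fence: front face x = 45 mm, 22 thick, top z = 54 mm, 4 mm saw gap at y = -20, backed by a strip 12 mm high. Bed clear from x = -85 to 45 mm.
- bed_corner (a point): Point fixed on the jig (its axes) where the fence's front face, the bed top and the leaf's gauging face meet when the stop is home: jig (45, 100, 18) mm. Slats lie to its -x and -y.
- recess (a point): Centre of the mouth of the backing-plate recess, at bed-top level: jig (-14, -20, 18) mm. The recess is 104 mm long (jig x) by 34 mm wide (jig y) and 8.5 mm deep with square edges. Axes of the jig.
- stop_slide (a joint): Position of the stop carriage along the fence, m: 0 to 0.060 = against the end stop (moves to jig +y as it grows). Friction about 5 N; stays where left. A steel saddle on the fence, 30 (x) by 78 mm (y), top at jig z = 64 mm, black knob at its +y end, leaf hinged at its -y end.
- slide_knob (a point): Middle of the black grip knob standing on the carriage: 16 mm (jig x) by 24 mm (jig y) by 28 mm high, from jig z = 64 to 92 mm, this point being at z = 78 mm. The leaf's near side is 58 mm from it in -y. Axes of the jig.
- leaf (a joint): Angle of the stop's hinged leaf in rad: 0 = flipped down across the bed, resting on the carriage; grows as it is lifted; 2.1 = fully up, tilted back past upright. Stiff hinge (about 0.06 N m friction): it stays where left. It weighs about 75 g.
- leaf_hinge (a point): Hinge point of the leaf, mid-thickness; the hinge axis is parallel to jig y. Jig x = 56 mm, z = 70 mm; moves in y with the carriage. Axes turn with the leaf.
- leaf_grip (a point): Pinch point of the leaf, near its front edge. The leaf is an 8 mm thick aluminium plate square to the fence; down, it spans from the hinge x -77 to 7, z -49 (3 above bed) to 6 mm (over the carriage, x > -13, only z > -5), y -4 to 4. Point at x = -67 cos a - 10 sin a, z = 67 sin a - 10 cos a mm from the hinge at angle a. Its -y face gauges, at jig y = 100 mm when the stop is home.
- plate: Loose flat wooden backing plate 100 x 30 x 8 mm (x, y, z) with a dark saw line along its length; origin at its centre. It fits the recess with 2 mm play all round, long side along jig x, and sits 0.5 mm below the bed top when flush. Weighs about 50 g.
- slat0: One of the identical bamboo slats 180 x 20 x 12 mm (x, y, z), origin at its centre, about 35 g; either end and either flat face may be used. Two or three slats are present; None if absent. A gauged slat's centre is at jig (35, 15 or -5; 10; 24) mm.
- slat1: One of the identical bamboo slats 180 x 20 x 12 mm (x, y, z), origin at its centre, about 35 g; either end and either flat face may be used. Two or three slats are present; None if absent. A gauged slat's centre is at jig (35, 15 or -5; 10; 24) mm.
- slat2: One of the identical bamboo slats 180 x 20 x 12 mm (x, y, z), origin at its centre, about 35 g; either end and either flat face may be used. Two or three slats are present; None if absent. A gauged slat's centre is at jig (35, 15 or -5; 10; 24) mm.
- tray: Bystander: round blue drip tray, 170 mm across, 22 mm high; origin centre of underside.
- pot: Bystander: unglazed brown pot, 130 mm across its rim, 110 mm high; origin centre of underside.
- spatula: Bystander: stainless spatula, 260 mm long, lying flat along its x.
- chopstick0: Bystander: wooden chopstick 240 mm long, 7.5 mm thick, lying along its x in front of the saw board.
- chopstick1: Bystander: the other chopstick of the pair.
- saw: Bystander: pull saw lying flat along its x, 440 mm long, 22 mm high, behind the saw board.
- square: Bystander: small try square, stock 100 mm, blade 120 mm, lying flat.
- glue: Bystander: white glue bottle, 54 mm across, 150 mm high, standing.
Not all that is in view belongs to the job. Several things have the shape of the plate; the one meant has the colours described above.

How it is judged:
By the outcome, as a careful person would: the job done as asked, in the order asked, and still so for the second after the job is handed in, with the robot touching nothing.
Of slat0, slat1, slat2 only 2 to 3 are there at a start; the rules pass over those that are not, and their reading is None.
At some moment in a run one of slat0, slat1, slat2 may be knocked a few centimetres aside while the robot is not near it.
Once in a run the grip may slacken for a moment while it holds something.
It also fails if it takes over 210 s, if anything falls off the work surface, if the arm or the gripper's body presses on something with over 40 N, if the wrist force passes 120 N, or if a joint passes its speed limit or range.

ROBOT

A 6-joint arm with a two-finger parallel gripper is mounted at the origin on the work surface. World frame = base frame: x ahead of the robot, y to its left, z up, the work surface at z = 0. Lengths are in mm, angles in rad, forces in N, time in s.
With the tool pointing down it reaches from about 400 to 925 mm from the base axis. Payload 12.5 kg.
Tool frame: the origin (TCP) lies midway between the tips of the shut fingers; the grasp point (between the pads) lies 19 mm behind it; z points along the fingers, y is the direction in which the jaws open and shut (so a half turn about z gives the same grasp; the last joint's range is limited). The gripper opens to 95 mm and grips with 3 to 60 N. Pads are 20 mm wide; open, the fingers measure 119 mm over their backs; the gripper's body (75 mm by 180 mm) begins 59 mm behind the grasp point.
Start: joints at [-1.241, 0.491, 1.559, -0, 1.092, -0.106], TCP at [263.859, -566.591, 214.661] pointing down, gripper open.
Joint ranges: [-3.1, 3.1], [-0.84, 2.19], [0.05, 2.79], [-1.13, 4.28], [0.06, 2.93], [-2.69, 2.69]. Speed limits (rad/s): [2.22, 2.22, 2.79, 3.14, 3.14, 3.14].

INTERFACE

Orientations are given as [roll, pitch, yaw] about the fixed x, y, z axes, in that order (R = Rz(yaw) Ry(pitch) Rx(roll)).
In Python, from cell import * gives the robot as it stands. The module is installed in compiled form; this text tells all that it offers.
- The arm moves only by the tool carry_out, never from a script. Its argument "moves" is a list of rows, each an object of numbers: "dx", "dy", "dz": the shift along the tool's x, y, z in m; "twist": the turn about the tool's z in degrees. A call has 1 to 5 rows; each row is the pose to reach, as a shift and turn from the pose commanded when the call began, along the tool's axes at that moment; what a row does not reach only later rows make up. A row lasts 1/10 s, in which the tool goes at most 50 mm and 8.59 degrees, less where a joint would pass 70% of its speed; a pose out of reach is approached as far as the arm can. A call with a gripper value outside its range is refused whole. "grip" is the finger opening in m, from 0 to 0.0951, set as the call begins (left out, the last holds). The fingers move at their own pace and stop on an object; the grip force is fixed at half the most. Time passes only in rows, so rows that repeat a pose let the fingers close. It gives the time, the measured TCP pose, the force and the opening at its end, in the units of the state.
- state(): the state, without advancing time (a new reading comes with each control period).
- read_camera(name): name is "scene" or "side" or "wrist"; returns (picture, depth): 480x640x3 uint8, red, green, blue; 480x640 float32, mm along the optical axis (not along the pixel's ray), 0 where there is no reading.
- camera_info(name): a dict with "mtx" (3x3 intrinsics, pixels), "R" (3x3) and "t" (3): a world point X has camera coordinates R X + t. Camera axes: x right, y down, z forward; pixel columns grow to the right and rows downward; lengths in mm; the calibration is good to about 2 mm. The wrist camera is an equidistant fisheye: a pixel r from the principal point sees the ray r / f radians off the axis. A picture is of the moment at which its call begins: read the wrist's pose just before it. camera_info takes no time and is no camera call; for the wrist camera it gives the pose at the moment of the call.
- job_done(): hands the job in, once; it reports no verdict.
The state is a dict: "t": time; "joints": joint angles; "qvel": joint speeds; "tau": joint torques, N m; "eef_pos": TCP position; "tcp_rot": TCP orientation; "ft_force": force on the tool from outside, world axes, zero at the start; "moment": the same for the moment, N m; "opening": opening from 0.0 (shut) to 1.0 (fully open).
Only numpy, scipy, OpenCV 4.12 (cv2) and the standard library are available. Lean on these libraries where they do the work, as an engineer would, in place of code of your own. Each camera call takes 0.05 s, during which the arm holds its last target. There are 200 camera calls.

## Working session

There is one attempt and no reset: what is moved stays moved. The work goes in short steps, Python scripts to look and compute and a tool call to move; the robot and the scene stay as the last step left them, time stands still between calls to the robot, and variables do not carry over. Pictures are saved under pics/ and viewed, about 12 in all and at most 16, crops included, and the job is handed in when it is done.

Besides the shell and the picture viewer there is one more tool, called after "Call:" as name([rows], argument=value, ...), one row to a line, values as JSON. carry_out: Moves the arm, as the interface text tells. Its arguments: {"type":"object","properties":{"moves":{"type":"array","items":{"type":"object","properties":{"dx":{"type":"number"},"dy":{"type":"number"},"dz":{"type":"number"},"twist":{"type":"number"}}}},"grip":{"type":"number"}},"required":["moves"]}

```bash
mkdir -p pics; cat > h.py <<'E'
from cell import *
import numpy as np, cv2
def save(n,p): cv2.imwrite('pics/'+n+'.png',cv2.cvtColor(p,cv2.COLOR_RGB2BGR))
E
python3 - <<'E'
from h import *
print(state())
for c in ('scene','side','wrist'):
    i=camera_info(c); p,d=read_camera(c); save(c+'0',p); np.savez(c+'0.npz',p=p,d=d,**{k:i[k] for k in('mtx','R','t')})
    print(c,{k:np.round(v,3).tolist() if not isinstance(v,str) else v for k,v in i.items()}, (d>0).mean())
E
```

```text
{'t': 0.0, 'joints': array([-1.24058688e+00,  4.91535440e-01,  1.55945961e+00, -2.29108644e-06,
        1.09168604e+00, -1.05600162e-01]), 'qvel': array([ 0.00078443,  0.00011446,  0.000764  ,  0.00052935, -0.00026268,
       -0.00053826]), 'tau': array([-6.22656007e-04, -6.12651515e+01, -2.58184361e+01,  6.92416937e-02,
        4.81639104e-02, -9.29601219e-05]), 'eef_pos': array([ 263.78015315, -566.33722241,  214.07323272]), 'tcp_rot': array([-3.14051007e+00, -1.12704235e-04,  4.35810600e-01]), 'ft_force': array([-0.04482008, -0.01177523, -0.36879263]), 'moment': array([-0.01802657,  0.02305241, -0.03293359]), 'opening': 1.0003574455507327}
scene {'mtx': [[534.008, 0.0, 324.19], [0.0, 534.008, 241.538], [0.0, 0.0, 1.0]], 'R': [[-0.87, 0.493, 0.01], [0.41, 0.734, -0.542], [-0.274, -0.468, -0.84]], 't': [437.218, -188.464, 1663.753]} 0.996162109375
side {'mtx': [[453.564, 0.0, 321.353], [0.0, 453.564, 241.879], [0.0, 0.0, 1.0]], 'R': [[-0.997, -0.079, -0.014], [-0.043, 0.679, -0.733], [0.068, -0.73, -0.68]], 't': [518.211, 72.304, 1335.198]} 0.995966796875
wrist {'mtx': [[371.648, 0.0, 318.331], [0.0, 371.648, 243.381], [0.0, 0.0, 1.0]], 'R': [[0.422, -0.906, -0.002], [-0.874, -0.408, 0.265], [-0.241, -0.111, -0.964]], 't': [-624.324, -29.756, 390.091]} 0.9909016927083333
```

View pics/scene0.png

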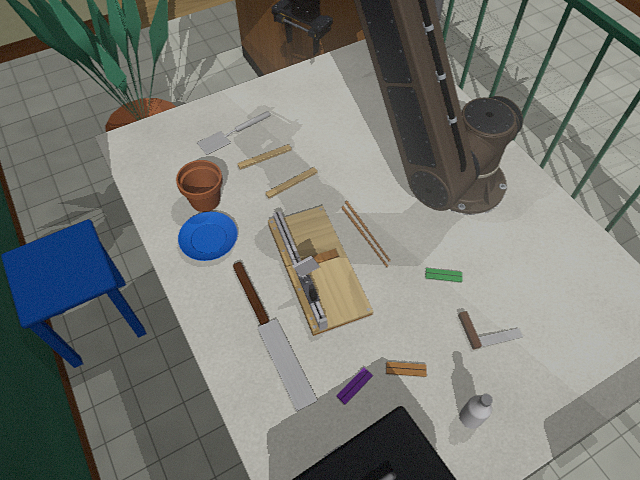

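View pics/side0.png

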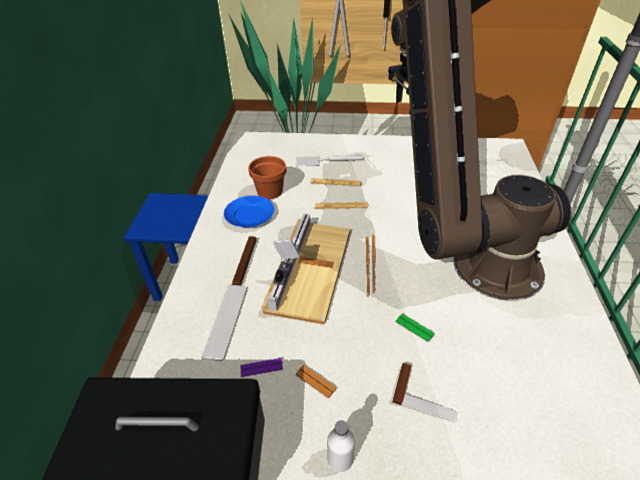

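The scene view shows two slats, at (265,156) and (291,182), and the jig around (320,270) with its leaf raised. The wooden plate with a dark line is at (406,369), and the green and purple look-alikes are nearby. In the side view the plate is at (316,380).

```bash
cat >> h.py <<'E'
def cloud(i,d,fish=False):
    K,R,t=i['mtx'],i['R'],i['t']; v,u=np.mgrid[0:480,0:640]
    x=(u-K[0,2])/K[0,0]; y=(v-K[1,2])/K[1,1]
    if fish:
        r=np.hypot(x,y)+1e-9; s=np.tan(np.minimum(r,1.4))/r; x,y=x*s,y*s
    P=np.stack([x*d,y*d,d],-1)
    return (P-t)@R      # R^T (P-t)
def rects(mask,P,amin=60):
    n,l,s,c=cv2.connectedComponentsWithStats(mask.astype(np.uint8))
    out=[]
    for k in range(1,n):
        if s[k,4]<amin: continue
        q=P[l==k]; (cx,cy),(w,h),a=cv2.minAreaRect(q[:,:2].astype(np.float32))
        if w<h: w,h,a=h,w,a+90
        out.append((np.round(c[k]).tolist(),int(s[k,4]),'ctr',round(cx,1),round(cy,1),'size',round(w,1),round(h,1),'ang',round((a+90)%180-90,1),'z',np.round(np.median(q[:,2]),1)))
    return out
E
python3 - <<'E'
from h import *
for c in ('scene','side'):
    f=np.load(c+'0.npz'); P=cloud(f,f['d']); hsv=cv2.cvtColor(f['p'],cv2.COLOR_RGB2HSV)
    H,S,V=[hsv[...,k].astype(int) for k in range(3)]
    on=(P[...,0]>150)&(P[...,0]<1000)&(abs(P[...,1])<900)
    for n,m in (('wood',(H>8)&(H<28)&(S>70)&on&(P[...,2]>4)&(P[...,2]<40)),('bed',on&(P[...,2]>14)&(P[...,2]<22)&(S>60)&(H>10)&(H<30))):
        print(c,n); [print(r) for r in rects(m,P)]
    print('fencetop',*rects(on&(P[...,2]>45)&(P[...,2]<120)&(S<60)&(P[...,0]>500),P,40),sep='\n')
    print('dark knob',*rects(on&(V<60)&(P[...,2]>60)&(P[...,2]<100),P,5),sep='\n')
E
python3 - <<'E'
import cv2
a=cv2.imread('pics/scene0.png'); 
x=cv2.resize(a[190:390,230:450],None,fx=3,fy=3,interpolation=cv2.INTER_CUBIC); cv2.imwrite('pics/c1.png',x[:600])
E
```

```text
scene wood
([264.0, 156.0], 318, 'ctr', 503.0, -388.3, 'size', 177.5, 27.6, 'ang', -2.7, 'z', np.float64(10.2))
([290.0, 182.0], 349, 'ctr', 475.5, -252.0, 'size', 179.7, 30.2, 'ang', 5.3, 'z', np.float64(10.7))
([202.0, 186.0], 210, 'ctr', 722.4, -358.6, 'size', 81.0, 36.3, 'ang', -12.4, 'z', np.float64(24.3))
([204.0, 207.0], 133, 'ctr', 746.5, -288.8, 'size', 80.6, 31.5, 'ang', -18.2, 'z', np.float64(23.4))
([323.0, 269.0], 5719, 'ctr', 551.0, 47.5, 'size', 375.9, 170.1, 'ang', 81.7, 'z', np.float64(17.5))
([354.0, 222.0], 74, 'ctr', 384.3, -32.6, 'size', 131.3, 8.4, 'ang', -88.9, 'z', np.float64(8.2))
([362.0, 223.0], 74, 'ctr', 366.1, -14.6, 'size', 135.7, 8.7, 'ang', -89.8, 'z', np.float64(7.0))
([251.0, 293.0], 552, 'ctr', 749.5, 32.6, 'size', 199.2, 24.2, 'ang', 87.3, 'z', np.float64(18.6))
([470.0, 329.0], 224, 'ctr', 301.7, 407.9, 'size', 100.1, 19.9, 'ang', 75.0, 'z', np.float64(17.8))
([406.0, 369.0], 406, 'ctr', 502.4, 411.5, 'size', 98.4, 31.9, 'ang', -34.2, 'z', np.float64(7.7))
scene bed
([329.0, 268.0], 3842, 'ctr', 530.2, 51.8, 'size', 373.9, 129.3, 'ang', 81.4, 'z'
[... 1656 characters left out ...]
([301.0, 229.0], 252, 'ctr', 589.9, -68.7, 'size', 156.3, 24.0, 'ang', 81.8, 'z', np.float64(53.8))
([282.0, 273.0], 666, 'ctr', 620.2, 136.5, 'size', 172.5, 59.2, 'ang', 69.7, 'z', np.float64(65.4))
([256.0, 442.0], 426, 'ctr', 599.6, 592.9, 'size', 159.6, 1.5, 'ang', -86.5, 'z', np.float64(81.1))
dark knob
([281.0, 180.0], 7, 'ctr', 680.4, -302.7, 'size', 7.8, 2.4, 'ang', 52.1, 'z', np.float64(67.5))
([288.0, 265.0], 10, 'ctr', 605.4, 96.7, 'size', 12.1, 6.6, 'ang', 26.8, 'z', np.float64(64.7))
([281.0, 275.0], 117, 'ctr', 614.2, 138.5, 'size', 50.2, 24.3, 'ang', 56.3, 'z', np.float64(74.6))
([256.0, 443.0], 257, 'ctr', 599.7, 592.6, 'size', 151.8, 1.4, 'ang', -86.6, 'z', np.float64(81.6))
```

View pics/c1.png

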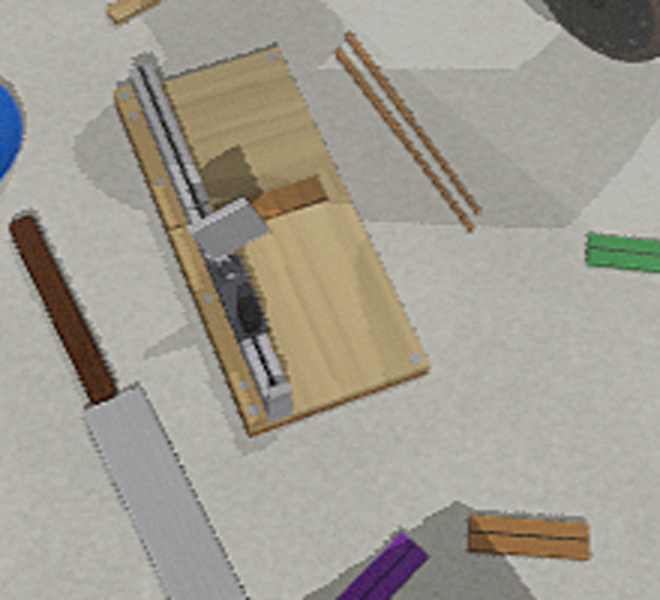

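The bed is centred at about (550,47) with jig yaw -8.4°. The plate is at (502,411) at -34°, and two slats are lying at -y. The leaf is up, at crop (230,230), and the carriage is near 0, with the knob at crop (248,305). Next I'll go above the plate.

```bash
cat >> h.py <<'E'
def go(*wps,lim=245,tw=42.5):
    """wps: (x,y,z,yaw_deg) mm world; prints per-call shifts in tool axes"""
    s=state(); p=np.array(s['eef_pos']); yaw=np.degrees(s['tcp_rot'][2])
    print('at',np.round(p,1),round(yaw,1),'F',np.round(s['ft_force'],1),'open',round(s['opening'],3),'t',round(s['t'],1),'q',np.round(s['joints'],2))
    for w in wps:
        w=np.array(w,float); dyaw=(w[3]-yaw); D=w[:3]-p
        n=int(max(1,np.ceil(np.linalg.norm(D)/lim),np.ceil(abs(dyaw)/tw)))
        for k in range(n):
            c,s_=np.cos(np.radians(yaw)),np.sin(np.radians(yaw)); d=D/n
            print('  dx %.4f dy %.4f dz %.4f twist %.1f'%((d[0]*c+d[1]*s_)/1e3,(d[0]*s_-d[1]*c)/1e3,-d[2]/1e3,-dyaw/n))
            yaw+=dyaw/n
        p=w[:3]
J0=np.array([550,47.]); JY=-8.4
def jig(x,y,z=0):
    a=np.radians(JY); return (J0[0]+x*np.cos(a)-y*np.sin(a), J0[1]+x*np.sin(a)+y*np.cos(a), z)
def wrist(n):
    i=camera_info('wrist'); p,d=read_camera('wrist'); save(n,p); np.savez(n+'.npz',p=p,d=d,mtx=i['mtx'],R=i['R'],t=i['t'])
    return p,cloud(i,d,True)
E
python3 -c "
from h import *
go((550,-100,260,85),(502,411,200,146))"
```

```text
at [ 263.8 -566.4  214.2] 25.0 F [-0.2 -1.1 -1. ] open 1.002 t 0.1 q [-1.24  0.49  1.56 -0.    1.09 -0.11]
  dx 0.1521 dy -0.1007 dz -0.0153 twist -20.0
  dx 0.1774 dy -0.0425 dz -0.0153 twist -20.0
  dx 0.1812 dy 0.0207 dz -0.0153 twist -20.0
  dx 0.1683 dy -0.0308 dz 0.0200 twist -20.3
  dx 0.1685 dy 0.0296 dz 0.0200 twist -20.3
  dx 0.1477 dy 0.0863 dz 0.0200 twist -20.3
```

Call:
carry_out([
  {"dx": 0.152,"dy": -0.101,"dz": -0.015,"twist": -20},
  {"dx": 0.152,"dy": -0.101,"dz": -0.015,"twist": -20},
  {"dx": 0.152,"dy": -0.101,"dz": -0.015,"twist": -20},
  {"dx": 0.152,"dy": -0.101,"dz": -0.015,"twist": -20},
])

```text
t: 0.55
eef_pos: [360.0, -408.3, 229.9]
tcp_rot: [-3.141, -0.0, 0.788]
ft_force: [0.8, -0.3, -0.2]
opening: 0.998
```

Call:
carry_out([
  {"dx": 0.177,"dy": -0.042,"dz": -0.015,"twist": -20},
  {"dx": 0.177,"dy": -0.042,"dz": -0.015,"twist": -20},
  {"dx": 0.177,"dy": -0.042,"dz": -0.015,"twist": -20},
  {"dx": 0.177,"dy": -0.042,"dz": -0.015,"twist": -20},
])

```text
t: 0.95
eef_pos: [455.6, -253.4, 244.9]
tcp_rot: [3.141, -0.0, 1.137]
ft_force: [0.1, -0.1, -0.1]
opening: 0.999
```

Call:
carry_out([
  {"dx": 0.181,"dy": 0.021,"dz": -0.015,"twist": -20},
  {"dx": 0.181,"dy": 0.021,"dz": -0.015,"twist": -20},
  {"dx": 0.181,"dy": 0.021,"dz": -0.015,"twist": -20},
  {"dx": 0.181,"dy": 0.021,"dz": -0.015,"twist": -20},
])

```text
t: 1.35
eef_pos: [551.2, -98.2, 259.8]
tcp_rot: [3.141, -0.0, 1.486]
ft_force: [-0.5, -1.6, -0.5]
opening: 1.001
```

```bash
python3 -c "
from h import *
p,P=wrist('w1')
for z,n in ((18,'bed'),(54,'fence'),(64,'carr'),(90,'knob')): print(n,*rects(abs(P[...,2]-z)<3,P,150),sep='\n')
print('leaf',*rects((P[...,2]>98)&(P[...,2]<170)&(P[...,0]>500),P,50),sep='\n')
go((502,411,180,146))"
```

```text
bed
([286.0, 126.0], 24632, 'ctr', 526.5, 8.0, 'size', 285.7, 131.9, 'ang', 81.7, 'z', np.float64(16.9))
([478.0, 94.0], 2922, 'ctr', 749.3, 29.9, 'size', 198.4, 25.5, 'ang', 87.5, 'z', np.float64(18.5))
([502.0, 254.0], 1829, 'ctr', 777.7, -181.1, 'size', 168.7, 152.9, 'ang', 21.8, 'z', np.float64(18.1))
fence
([363.0, 67.0], 1291, 'ctr', 609.2, 52.2, 'size', 62.9, 23.7, 'ang', 79.5, 'z', np.float64(53.0))
([356.0, 178.0], 3344, 'ctr', 592.5, -62.9, 'size', 162.9, 22.8, 'ang', 81.7, 'z', np.float64(52.9))
carr
knob
leaf
([370.0, 11.0], 1816, 'ctr', 608.9, 88.5, 'size', 71.4, 9.3, 'ang', -8.2, 'z', np.float64(129.9))
([444.0, 388.0], 53, 'ctr', 677.8, -295.3, 'size', 14.3, 5.5, 'ang', 61.7, 'z', np.float64(102.9))
at [552.8 -95.7 260. ] 85.2 F [-0.3  2.  -0.1] open 1.004 t 1.4 q [-0.29  0.35  1.66  0.    1.13 -0.21]
  dx 0.1669 dy -0.0312 dz 0.0267 twist -20.3
  dx 0.1673 dy 0.0286 dz 0.0267 twist -20.3
  dx 0.1470 dy 0.0849 dz 0.0267 twist -20.3
```

View pics/w1.png

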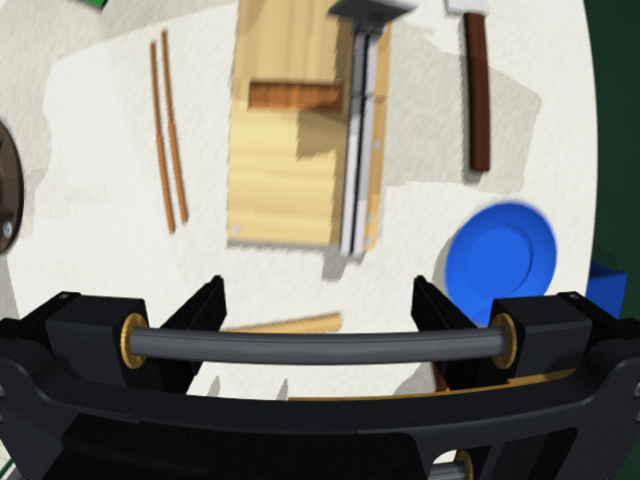

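The wrist view shows the recess at (295,95), the fence at (360,180) and the raised leaf at (370,10). On to the plate.

Call:
carry_out([
  {"dx": 0.167,"dy": -0.031,"dz": 0.027,"twist": -20.3},
  {"dx": 0.167,"dy": -0.031,"dz": 0.027,"twist": -20.3},
  {"dx": 0.167,"dy": -0.031,"dz": 0.027,"twist": -20.3},
  {"dx": 0.167,"dy": -0.031,"dz": 0.027,"twist": -20.3},
])

```text
t: 1.8
eef_pos: [532.8, 71.3, 231.9]
tcp_rot: [-3.14, -0.001, 1.841]
ft_force: [1.2, -0.7, -0.2]
opening: 1.0
```

Call:
carry_out([
  {"dx": 0.167,"dy": 0.029,"dz": 0.027,"twist": -20.3},
  {"dx": 0.167,"dy": 0.029,"dz": 0.027,"twist": -20.3},
  {"dx": 0.167,"dy": 0.029,"dz": 0.027,"twist": -20.3},
  {"dx": 0.167,"dy": 0.029,"dz": 0.027,"twist": -20.3},
])

```text
t: 2.2
eef_pos: [516.9, 240.1, 204.7]
tcp_rot: [-3.141, -0.001, 2.196]
ft_force: [0.7, -0.9, 0.1]
opening: 1.001
```

Call:
carry_out([
  {"dx": 0.09,"dy": 0.085,"dz": 0.027,"twist": -20.3},
  {"dx": 0.09,"dy": 0.085,"dz": 0.027,"twist": -20.3},
  {"dx": 0.09,"dy": 0.085,"dz": 0.027,"twist": -20.3},
  {"dx": 0.09,"dy": 0.085,"dz": 0.027,"twist": -20.3},
  {"dx": 0.09,"dy": 0.085,"dz": 0.027,"twist": -20.3},
])

```text
t: 2.7
eef_pos: [534.4, 359.4, 178.1]
tcp_rot: [-3.14, -0.0, 2.546]
ft_force: [0.6, 0.1, -0.3]
opening: 1.0
```

```bash
cat >> h.py <<'E'
def wood(p,P,lo,hi,amin=300):
    hsv=cv2.cvtColor(p,cv2.COLOR_RGB2HSV); H,S=hsv[...,0],hsv[...,1]
    return rects((H>5)&(H<28)&(S>70)&(P[...,2]>lo)&(P[...,2]<hi),P,amin)
E
python3 -c "
from h import *
p,P=wrist('w2')
print(*wood(p,P,4,14),sep='\n')
i=camera_info('wrist'); print(-i['R'].T@i['t'])
go((502,411,60,146))"
```

```text
([212.0, 14.0], 323, 'ctr', 309.9, 393.2, 'size', 76.0, 2.8, 'ang', 75.0, 'z', np.float64(8.9))
([345.0, 165.0], 3405, 'ctr', 503.0, 410.8, 'size', 98.8, 29.1, 'ang', -33.4, 'z', np.float64(6.8))
([29.0, 259.0], 425, 'ctr', 366.7, 35.7, 'size', 186.2, 8.2, 'ang', -89.7, 'z', np.float64(5.3))
([34.0, 272.0], 529, 'ctr', 384.5, 27.4, 'size', 227.9, 8.3, 'ang', -89.2, 'z', np.float64(5.4))
[472.87648791 400.94577201 347.41617794]
at [534.6 358.7 178.5] 145.8 F [ 0.2 -0.1 -0.9] open 1.002 t 2.8 q [ 0.49  0.55  1.55 -0.    1.04 -0.49]
  dx 0.0563 dy 0.0249 dz 0.1185 twist -0.2
```

View pics/w2.png

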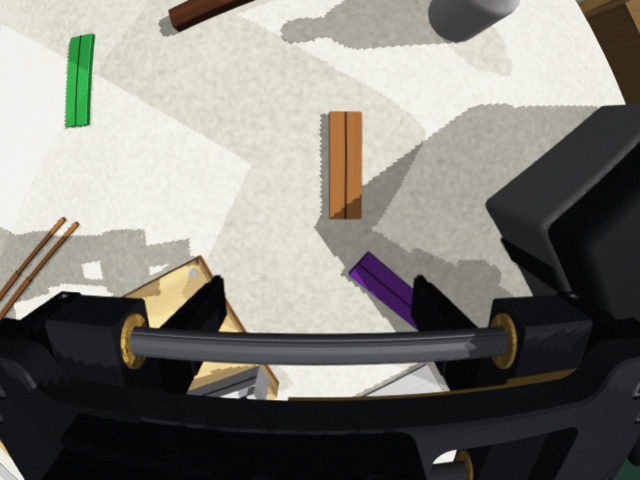

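The plate is at pixel (345,165), with a dark line along it, which is consistent. The purple one is off to the side at (385,290). I'll grasp the plate with the tips at z≈3.5.

Call:
carry_out([
  {"dx": 0.056,"dy": 0.025,"dz": 0.11,"twist": -0.8},
  {"dx": 0.056,"dy": 0.025,"dz": 0.11,"twist": -0.8},
  {"dx": 0.056,"dy": 0.025,"dz": 0.11,"twist": -0.8},
  {"dx": 0.056,"dy": 0.025,"dz": 0.11,"twist": -0.8},
], grip=0.05)

```text
t: 3.15
eef_pos: [500.8, 410.6, 66.1]
tcp_rot: [-3.137, -0.002, 2.559]
ft_force: [-0.6, -0.2, 0.9]
opening: 0.717
```

```bash
python3 -c "
from h import *
go((502.6,411,3.5,146.6))"
```

```text
at [500.8 410.6  66.1] 146.6 F [-0.6 -0.2  0.9] open 0.717 t 3.1 q [ 0.58  0.69  1.63 -0.    0.83 -0.4 ]
  dx -0.0013 dy 0.0014 dz 0.0626 twist 0.0
```

Call:
carry_out([
  {"dz": 0.04},
  {"dz": 0.055},
  {"dz": 0.064},
  {"dz": 0.064},
  {"dz": 0.064},
])

```text
schema error: expected keys dx, dy, dz, twist
```

Call:
carry_out([
  {"dz": 0},
  {"dz": 0},
  {"dz": 0},
  {"dz": 0},
  {"dz": 0},
], grip=0.02)

```text
schema error: expected keys dx, dy, dz, twist
```

Call:
carry_out([
  {"dz": -0.02},
  {"dz": -0.06},
  {"dz": -0.1},
  {"dz": -0.1},
])

```text
schema error: expected keys dx, dy, dz, twist
```

```bash
python3 -c "
from h import *
a=jig(-14,-20); print(a)
go((a[0],a[1],100,171.6),(a[0],a[1],60,171.6))"
```

```text
(np.float64(533.22852676727), np.float64(29.259715740613995), 0)
at [500.8 410.6  66.1] 146.6 F [-0.6 -0.2  0.9] open 0.717 t 3.1 q [ 0.58  0.69  1.63 -0.    0.83 -0.4 ]
  dx -0.1184 dy -0.1503 dz -0.0169 twist -12.5
  dx -0.0831 dy -0.1724 dz -0.0169 twist -12.5
  dx 0.0000 dy 0.0000 dz 0.0400 twist -0.0
```

All four keys are required in every row.

Call:
carry_out([
  {"dx": 0,"dy": 0,"dz": 0.04,"twist": 0},
  {"dx": 0,"dy": 0,"dz": 0.055,"twist": 0},
  {"dx": 0,"dy": 0,"dz": 0.064,"twist": 0},
  {"dx": 0,"dy": 0,"dz": 0.064,"twist": 0},
  {"dx": 0,"dy": 0,"dz": 0.064,"twist": 0},
])

```text
t: 3.65
eef_pos: [503.2, 411.6, 6.0]
tcp_rot: [3.14, 0.001, 2.559]
ft_force: [0.2, 0.6, 1.0]
opening: 0.523
```

Call:
carry_out([
  {"dx": 0,"dy": 0,"dz": 0,"twist": 0},
  {"dx": 0,"dy": 0,"dz": 0,"twist": 0},
  {"dx": 0,"dy": 0,"dz": 0,"twist": 0},
  {"dx": 0,"dy": 0,"dz": 0,"twist": 0},
  {"dx": 0,"dy": 0,"dz": 0,"twist": 0},
], grip=0.02)

```text
t: 4.15
eef_pos: [502.5, 411.8, 5.1]
tcp_rot: [3.141, 0.0, 2.56]
ft_force: [-0.7, -1.2, 5.5]
opening: 0.312
```

Call:
carry_out([
  {"dx": 0,"dy": 0,"dz": -0.02,"twist": 0},
  {"dx": 0,"dy": 0,"dz": -0.06,"twist": 0},
  {"dx": 0,"dy": 0,"dz": -0.1,"twist": 0},
  {"dx": 0,"dy": 0,"dz": -0.1,"twist": 0},
  {"dx": 0,"dy": 0,"dz": -0.1,"twist": 0},
])

```text
t: 4.65
eef_pos: [502.4, 411.7, 105.1]
tcp_rot: [3.141, 0.001, 2.56]
ft_force: [-0.0, 0.1, -1.1]
opening: 0.305
```

```bash
python3 -c "
from h import *
a=jig(-14,-20); b=jig(-60,-20)
go((a[0],a[1],100,171.6))"
```

```text
at [502.4 411.7 105.1] 146.7 F [-0.   0.1 -1.1] open 0.305 t 4.7 q [ 0.58  0.64  1.6  -0.    0.9  -0.4 ]
  dx -0.1179 dy -0.1513 dz 0.0025 twist -12.5
  dx -0.0825 dy -0.1732 dz 0.0025 twist -12.5
```

Call:
carry_out([
  {"dx": -0.118,"dy": -0.151,"dz": -0.015,"twist": -12.5},
  {"dx": -0.118,"dy": -0.151,"dz": -0.015,"twist": -12.5},
  {"dx": -0.118,"dy": -0.151,"dz": -0.015,"twist": -12.5},
  {"dx": -0.118,"dy": -0.151,"dz": -0.015,"twist": -12.5},
])

```text
t: 5.05
eef_pos: [517.1, 218.3, 118.1]
tcp_rot: [-3.14, -0.002, 2.778]
ft_force: [0.4, 0.2, -0.5]
opening: 0.307
```

Call:
carry_out([
  {"dx": -0.13,"dy": -0.182,"dz": -0.02,"twist": -12.5},
  {"dx": -0.13,"dy": -0.182,"dz": -0.02,"twist": -12.5},
  {"dx": -0.13,"dy": -0.182,"dz": -0.02,"twist": -12.5},
  {"dx": -0.13,"dy": -0.182,"dz": -0.02,"twist": -12.5},
  {"dx": -0.13,"dy": -0.182,"dz": -0.02,"twist": -12.5},
])

```text
t: 5.55
eef_pos: [574.7, 1.3, 138.2]
tcp_rot: [-3.141, -0.002, 2.995]
ft_force: [0.6, 0.7, -0.2]
opening: 0.226
```

Call:
carry_out([
  {"dx": 0,"dy": 0,"dz": 0,"twist": 0},
  {"dx": 0,"dy": 0,"dz": 0,"twist": 0},
])

```text
t: 5.75
eef_pos: [574.1, 4.1, 138.2]
tcp_rot: [-3.142, -0.002, 2.995]
ft_force: [0.4, -0.0, -0.2]
opening: 0.211
```

```bash
python3 -c "
from h import *
p,P=wrist('w3')
m=(P[...,0]>430)&(P[...,0]<600)&(P[...,1]>-20)&(P[...,1]<80)
print('floor',*rects(m&(P[...,2]<13)&(P[...,2]>4),P,300),sep='\n')
print('bed',*rects((abs(P[...,2]-17.5)<4),P,1000),sep='\n')
print('held',*rects(m&(P[...,2]<150)&(P[...,2]>80),P,300),sep='\n')
a=jig(-14,-20)
go((a[0],a[1],60,171.6))"
```

```text
floor
([342.0, 183.0], 5483, 'ctr', 535.3, 29.8, 'size', 104.4, 34.5, 'ang', -8.3, 'z', np.float64(8.4))
bed
([352.0, 178.0], 60012, 'ctr', 539.6, 49.3, 'size', 372.1, 146.0, 'ang', 81.8, 'z', np.float64(16.9))
held
at [574.1   4.8 138.4] 171.7 F [ 0.2  0.5 -0. ] open 0.209 t 5.8 q [-0.11  0.51  1.77  0.    0.87 -1.53]
  dx 0.0440 dy 0.0183 dz 0.0784 twist 0.1
```

View pics/w3.png

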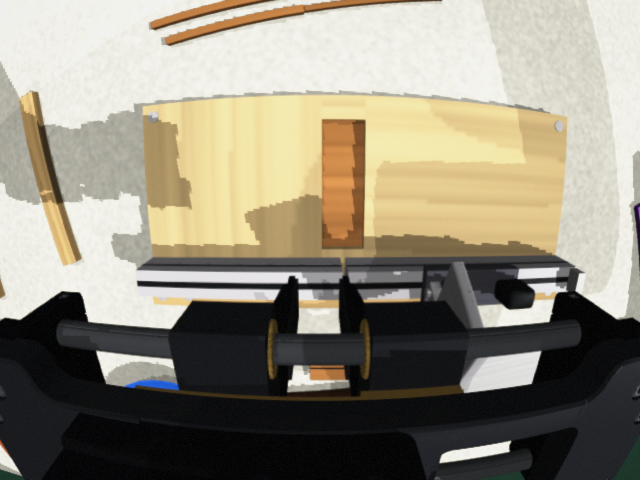

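The opening fell to 0.21, so the plate has slipped out. There is something orange at (325,372), behind the fence. The recess itself is at (342,183), centre (535.3,29.8). I'll find the plate with the fixed cameras.

```bash
python3 -c "
from h import *
for c in ('scene','side'):
    i=camera_info(c); p,d=read_camera(c); save(c+'1',p); P=cloud(i,d)
    hsv=cv2.cvtColor(p,cv2.COLOR_RGB2HSV); H,S,V=[hsv[...,k] for k in range(3)]
    m=(H>5)&(H<17)&(S>130)&(V>90)&(P[...,2]>3)&(P[...,2]<100)&(P[...,0]>250)&(P[...,0]<950)
    print(c,*rects(m,P,25),sep='\n')
"
```

```text
scene
([199.0, 176.0], 685, 'ctr', 725.5, -353.3, 'size', 116.3, 68.8, 'ang', -11.5, 'z', np.float64(69.5))
([202.0, 202.0], 357, 'ctr', 753.5, -278.5, 'size', 98.4, 37.3, 'ang', -26.6, 'z', np.float64(55.8))
([350.0, 217.0], 27, 'ctr', 386.1, -56.0, 'size', 78.9, 6.3, 'ang', 89.6, 'z', np.float64(7.4))
([366.0, 239.0], 32, 'ctr', 384.0, 42.8, 'size', 107.1, 5.4, 'ang', -88.5, 'z', np.float64(7.2))
([324.0, 256.0], 177, 'ctr', 521.6, 28.9, 'size', 77.7, 30.6, 'ang', -8.3, 'z', np.float64(8.5))
([263.0, 286.0], 284, 'ctr', 710.5, 28.2, 'size', 100.4, 28.3, 'ang', 80.6, 'z', np.float64(7.7))
side
([267.0, 167.0], 387, 'ctr', 741.1, -362.5, 'size', 113.9, 57.0, 'ang', 13.1, 'z', np.float64(77.6))
([266.0, 186.0], 419, 'ctr', 733.8, -280.1, 'size', 111.4, 42.1, 'ang', -3.9, 'z', np.float64(57.7))
([373.0, 260.0], 83, 'ctr', 364.9, 10.3, 'size', 234.9, 6.3, 'ang', -90.0, 'z', np.float64(7.5))
([367.0, 266.0], 103, 'ctr', 382.8, 24.0, 'size', 230.1, 6.1, 'ang', -89.6, 'z', np.float64(7.4))
([257.0, 261.0], 234, 'ctr', 708.5, 26.5, 'size', 101.3, 30.2, 'ang', 81.9, 'z', np.float64(7.7))
([316.0, 262.0], 202, 'ctr', 534.4, 27.7, 'size', 101.2, 34.4, 'ang', -10.3, 'z', np.float64(9.8))
([402.0, 384.0], 274, 'ctr', 300.1, 407.8, 'size', 98.4, 18.7, 'ang', 73.6, 'z', np.float64(19.0))
```

View pics/scene1.png

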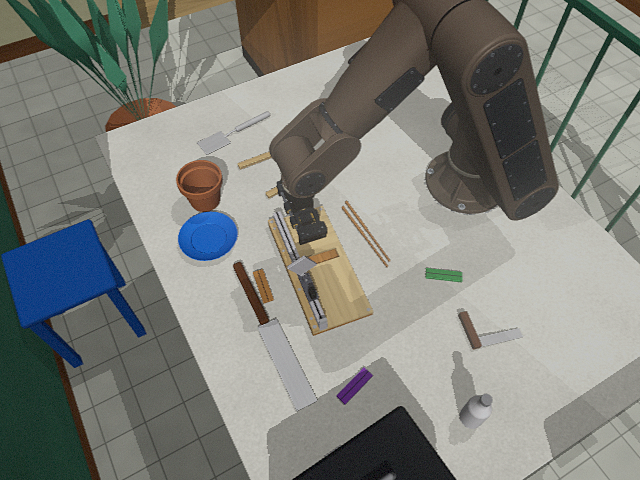

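The plate fell behind the fence, at scene (263,286): world (709.5,27.5), 81.3°, close beside the saw handle at x≈737. I'll press lightly on it with shut fingers and drag it away from the saw before gripping again.

```bash
python3 -c "
from h import *
go((640,10,138,130),(709.5,27.5,100,81.3),(709.5,27.5,20,81.3))"
```

```text
at [574.3   5.4 138.9] 171.7 F [0.1 1.  0.8] open 0.213 t 5.9 q [-0.11  0.51  1.77 -0.    0.87 -1.53]
  dx -0.0644 dy 0.0139 dz 0.0009 twist 41.7
  dx -0.0156 dy 0.0322 dz 0.0190 twist 24.4
  dx -0.0009 dy 0.0358 dz 0.0190 twist 24.4
  dx 0.0000 dy 0.0000 dz 0.0800 twist 0.0
```

Call:
carry_out([
  {"dx": -0.064,"dy": 0.014,"dz": 0,"twist": 41.7},
  {"dx": -0.064,"dy": 0.014,"dz": 0,"twist": 41.7},
  {"dx": -0.064,"dy": 0.014,"dz": 0,"twist": 41.7},
  {"dx": -0.064,"dy": 0.014,"dz": 0,"twist": 41.7},
  {"dx": -0.064,"dy": 0.014,"dz": 0,"twist": 41.7},
], grip=0)

```text
t: 6.4
eef_pos: [639.8, 10.4, 139.1]
tcp_rot: [-3.141, -0.001, 2.264]
ft_force: [-0.3, -0.1, -0.7]
opening: 0.007
```

Call:
carry_out([
  {"dx": -0.016,"dy": 0.032,"dz": 0.019,"twist": 24.4},
  {"dx": -0.016,"dy": 0.032,"dz": 0.019,"twist": 24.4},
  {"dx": -0.016,"dy": 0.032,"dz": 0.019,"twist": 24.4},
])

```text
t: 6.7
eef_pos: [674.8, 18.9, 119.2]
tcp_rot: [-3.14, -0.001, 1.839]
ft_force: [0.0, -0.4, -0.4]
opening: 0.004
```

Call:
carry_out([
  {"dx": -0.001,"dy": 0.036,"dz": 0.019,"twist": 24.4},
  {"dx": -0.001,"dy": 0.036,"dz": 0.019,"twist": 24.4},
  {"dx": -0.001,"dy": 0.036,"dz": 0.019,"twist": 24.4},
  {"dx": -0.001,"dy": 0.036,"dz": 0.019,"twist": 24.4},
])

```text
t: 7.1
eef_pos: [709.6, 27.4, 100.9]
tcp_rot: [-3.141, 0.0, 1.417]
ft_force: [0.4, 0.4, 0.6]
opening: 0.002
```

Call:
carry_out([
  {"dx": 0,"dy": 0,"dz": 0.04,"twist": 0},
  {"dx": 0,"dy": 0,"dz": 0.08,"twist": 0},
  {"dx": 0,"dy": 0,"dz": 0.08,"twist": 0},
  {"dx": 0,"dy": 0,"dz": 0.08,"twist": 0},
])

```text
t: 7.5
eef_pos: [709.9, 26.4, 22.1]
tcp_rot: [-3.141, 0.0, 1.42]
ft_force: [0.1, 0.2, 0.9]
opening: 0.0
```

```bash
python3 -c "
from h import *
go((709.5,27.5,8,81.3))"
```

```text
at [709.9  26.4  22.1] 81.3 F [0.1 0.2 0.9] open 0.0 t 7.5 q [-0.06  0.82  1.48 -0.    0.85  0.1 ]
  dx 0.0010 dy -0.0006 dz 0.0141 twist 0.0
```

Call:
carry_out([
  {"dx": 0,"dy": 0,"dz": 0.009,"twist": 0},
  {"dx": 0,"dy": 0,"dz": 0.012,"twist": 0},
  {"dx": 0,"dy": 0,"dz": 0.013,"twist": 0},
])

```text
t: 7.8
eef_pos: [710.1, 25.9, 9.3]
tcp_rot: [3.141, -0.0, 1.417]
ft_force: [-0.1, 0.4, 0.2]
opening: 0.007
```

Call:
carry_out([
  {"dx": 0,"dy": 0,"dz": 0.0005,"twist": 0},
  {"dx": 0,"dy": 0,"dz": 0.0005,"twist": 0},
])

```text
t: 8.0
eef_pos: [710.1, 25.8, 8.5]
tcp_rot: [3.141, 0.0, 1.417]
ft_force: [-1.3, -0.7, -0.1]
opening: 0.005
```

Call:
carry_out([
  {"dx": 0,"dy": 0,"dz": 0.0006,"twist": 0},
  {"dx": 0,"dy": 0,"dz": 0.0006,"twist": 0},
])

```text
t: 8.2
eef_pos: [710.1, 25.8, 8.4]
tcp_rot: [3.141, 0.0, 1.417]
ft_force: [-1.8, -0.8, 5.3]
opening: 0.005
```

Call:
carry_out([
  {"dx": 0,"dy": 0,"dz": 0.0006,"twist": 0},
  {"dx": 0,"dy": 0,"dz": 0.0006,"twist": 0},
])

```text
t: 8.4
eef_pos: [710.1, 25.8, 8.3]
tcp_rot: [3.141, 0.0, 1.417]
ft_force: [-4.2, -0.6, 9.7]
opening: 0.006
```

Call:
carry_out([
  {"dx": 0,"dy": -0.006,"dz": 0.0003,"twist": 0},
  {"dx": 0,"dy": -0.012,"dz": 0.0003,"twist": 0},
  {"dx": 0,"dy": -0.018,"dz": 0.0003,"twist": 0},
  {"dx": 0,"dy": -0.022,"dz": 0.0003,"twist": 0},
  {"dx": 0,"dy": -0.022,"dz": 0.0003,"twist": 0},
])

```text
t: 8.9
eef_pos: [689.4, 29.1, 8.3]
tcp_rot: [3.137, -0.0, 1.417]
ft_force: [0.4, -0.5, 8.0]
opening: 0.009
```

Call:
carry_out([
  {"dx": 0,"dy": 0,"dz": -0.05,"twist": 0},
  {"dx": -0.06,"dy": 0,"dz": -0.13,"twist": 0},
  {"dx": -0.06,"dy": 0,"dz": -0.13,"twist": 0},
  {"dx": -0.06,"dy": 0,"dz": -0.13,"twist": 0},
  {"dx": -0.06,"dy": 0,"dz": -0.13,"twist": 0},
], grip=0.05)

```text
t: 9.4
eef_pos: [679.1, -30.7, 137.6]
tcp_rot: [3.14, -0.0, 1.415]
ft_force: [0.4, -0.2, -1.2]
opening: 0.369
```

```bash
python3 -c "
from h import *
p,P=wrist('w4')
hsv=cv2.cvtColor(p,cv2.COLOR_RGB2HSV); H,S,V=[hsv[...,k] for k in range(3)]
print(*rects((H>5)&(H<17)&(S>130)&(V>90)&(P[...,2]>3)&(P[...,2]<14)&(P[...,0]>640),P,300),sep='\n')
print('saw',*rects((P[...,2]>13)&(P[...,2]<30)&(P[...,0]>715)&(S>60),P,300),sep='\n')
go((690,28,60,81.3))"
```

```text
([311.0, 160.0], 2108, 'ctr', 682.6, 30.1, 'size', 98.1, 13.7, 'ang', 81.1, 'z', np.float64(6.9))
([329.0, 160.0], 2031, 'ctr', 697.6, 28.1, 'size', 97.6, 13.4, 'ang', 81.1, 'z', np.float64(6.8))
saw
([393.0, 147.0], 7170, 'ctr', 749.2, 30.7, 'size', 196.9, 25.2, 'ang', 87.4, 'z', np.float64(18.5))
([493.0, 315.0], 407, 'ctr', 828.5, -127.1, 'size', 51.5, 13.8, 'ang', -48.9, 'z', np.float64(19.0))
([509.0, 371.0], 471, 'ctr', 853.2, -203.1, 'size', 47.5, 17.2, 'ang', 78.0, 'z', np.float64(17.0))
at [678.7 -30.  136.3] 81.1 F [-0.6  0.6 -0. ] open 0.406 t 9.4 q [-0.14  0.65  1.49  0.    1.    0.01]
  dx 0.0590 dy 0.0023 dz 0.0763 twist -0.2
```

Call:
carry_out([
  {"dx": 0.06,"dy": 0.002,"dz": 0.08,"twist": 0},
  {"dx": 0.06,"dy": 0.002,"dz": 0.08,"twist": 0},
  {"dx": 0.06,"dy": 0.002,"dz": 0.1,"twist": 0},
  {"dx": 0.06,"dy": 0.002,"dz": 0.1,"twist": 0},
  {"dx": 0.06,"dy": 0.002,"dz": 0.1,"twist": 0},
])

```text
t: 9.95
eef_pos: [689.9, 29.4, 35.9]
tcp_rot: [-3.14, 0.0, 1.417]
ft_force: [-0.3, 0.1, 0.5]
opening: 0.526
```

Call:
carry_out([
  {"dx": 0,"dy": 0,"dz": 0.02,"twist": 0},
  {"dx": 0,"dy": 0,"dz": 0.033,"twist": 0},
  {"dx": 0,"dy": 0,"dz": 0.033,"twist": 0},
  {"dx": 0,"dy": 0,"dz": 0.033,"twist": 0},
])

```text
t: 10.35
eef_pos: [690.4, 28.7, 4.3]
tcp_rot: [3.141, 0.0, 1.416]
ft_force: [0.0, 0.1, 0.8]
opening: 0.525
```

Call:
carry_out([
  {"dx": 0,"dy": 0,"dz": 0,"twist": 0},
  {"dx": 0,"dy": 0,"dz": 0,"twist": 0},
  {"dx": 0,"dy": 0,"dz": 0,"twist": 0},
  {"dx": 0,"dy": 0,"dz": 0,"twist": 0},
  {"dx": 0,"dy": 0,"dz": 0,"twist": 0},
], grip=0.02)

```text
t: 10.85
eef_pos: [690.4, 28.9, 4.1]
tcp_rot: [3.141, 0.0, 1.417]
ft_force: [-0.7, 0.1, 4.7]
opening: 0.308
```

Call:
carry_out([
  {"dx": 0,"dy": 0,"dz": -0.02,"twist": 0},
  {"dx": 0,"dy": 0,"dz": -0.06,"twist": 0},
  {"dx": 0,"dy": 0,"dz": -0.11,"twist": 0},
  {"dx": 0,"dy": 0,"dz": -0.16,"twist": 0},
  {"dx": 0,"dy": 0,"dz": -0.165,"twist": 0},
])

```text
t: 11.35
eef_pos: [692.4, 29.0, 175.5]
tcp_rot: [3.132, -0.001, 1.417]
ft_force: [0.2, 0.9, -1.2]
opening: 0.309
```

```bash
python3 -c "
from h import *
go((534.8,29.6,165,171.6),(534.8,29.6,40,171.6))"
```

```text
at [692.4  29.  175.5] 81.2 F [ 0.2  0.9 -1.2] open 0.309 t 11.3 q [-0.05  0.62  1.43 -0.    1.09  0.1 ]
  dx -0.0078 dy -0.0519 dz 0.0035 twist -30.1
  dx 0.0193 dy -0.0488 dz 0.0035 twist -30.1
  dx 0.0412 dy -0.0326 dz 0.0035 twist -30.1
  dx 0.0000 dy 0.0000 dz 0.1250 twist -0.0
```

Call:
carry_out([
  {"dx": -0.007,"dy": -0.05,"dz": 0,"twist": -30.1},
  {"dx": -0.007,"dy": -0.05,"dz": 0,"twist": -30.1},
  {"dx": -0.007,"dy": -0.05,"dz": 0,"twist": -30.1},
  {"dx": -0.007,"dy": -0.05,"dz": 0,"twist": -30.1},
])

```text
t: 11.75
eef_pos: [639.2, 29.7, 168.2]
tcp_rot: [-3.141, -0.0, 1.948]
ft_force: [-0.5, 0.3, -0.1]
opening: 0.313
```

Call:
carry_out([
  {"dx": 0.019,"dy": -0.049,"dz": 0.003,"twist": -30.1},
  {"dx": 0.019,"dy": -0.049,"dz": 0.003,"twist": -30.1},
  {"dx": 0.019,"dy": -0.049,"dz": 0.003,"twist": -30.1},
  {"dx": 0.019,"dy": -0.049,"dz": 0.003,"twist": -30.1},
])

```text
t: 12.15
eef_pos: [586.6, 29.7, 165.2]
tcp_rot: [-3.141, -0.0, 2.473]
ft_force: [0.2, 0.1, 0.1]
opening: 0.308
```

Call:
carry_out([
  {"dx": 0.041,"dy": -0.033,"dz": 0.003,"twist": -30.1},
  {"dx": 0.041,"dy": -0.033,"dz": 0.003,"twist": -30.1},
  {"dx": 0.041,"dy": -0.033,"dz": 0.003,"twist": -30.1},
  {"dx": 0.041,"dy": -0.033,"dz": 0.003,"twist": -30.1},
])

```text
t: 12.55
eef_pos: [534.0, 29.5, 162.2]
tcp_rot: [-3.142, -0.0, 2.998]
ft_force: [1.0, 0.1, -0.6]
opening: 0.306
```

```bash
python3 -c "
from h import *
go((534.8,29.6,45,171.6))
p,P=wrist('w5')
cv2.imwrite('pics/w5c.png',cv2.resize(cv2.imread('pics/w5.png')[200:420,220:460],None,fx=2.5,fy=2.5))"
```

```text
at [534.   29.5 162.2] 171.8 F [ 1.   0.1 -0.6] open 0.306 t 12.6 q [-0.07  0.43  1.84 -0.    0.88 -1.5 ]
  dx -0.0007 dy 0.0002 dz 0.1172 twist 0.2
```

View pics/w5c.png

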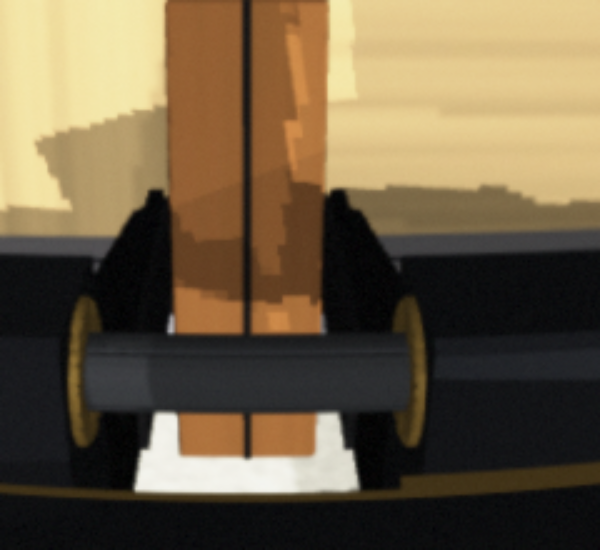

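The plate is held straight, seen between the fingers with its line centred. But the 180 mm body could meet the raised leaf once I'm down, so I'll check the clearance.

```bash
python3 -c "
from h import *
for n,fi in (('w1',1),('w3',1),('scene0',0),('side0',0)):
    f=np.load(n+'.npz'); P=cloud(f,f['d'],bool(fi))
    a=np.radians(JY); X=P[...,0]-550; Y=P[...,1]-47
    x=X*np.cos(a)+Y*np.sin(a); y=-X*np.sin(a)+Y*np.cos(a); z=P[...,2]
    m=(y>30)&(y<58)&(z>85)&(z<175)&(abs(x)<130)
    if m.sum(): 
        print(n,m.sum(),'x',np.percentile(x[m],[1,50,99]).round(),'y',np.percentile(y[m],[1,50,99]).round(),'z',np.percentile(z[m],[1,50,99]).round())
        for zz in range(90,170,10):
            k=m&(abs(z-zz)<5)
            if k.sum()>5: print(zz,k.sum(),np.percentile(x[k],[2,98]).round())
"
```

```text
w1 1979 x [18. 53. 86.] y [45. 46. 53.] z [ 88. 128. 152.]
90 103 [33. 69.]
100 220 [17. 72.]
110 286 [19. 76.]
120 308 [22. 80.]
130 310 [26. 83.]
140 467 [30. 87.]
150 284 [34. 73.]
w3 2009 x [23. 41. 86.] y [40. 41. 48.] z [ 93. 127. 157.]
90 33 [43. 54.]
100 152 [25. 50.]
110 378 [23. 48.]
120 376 [27. 48.]
130 339 [33. 48.]
140 371 [39. 89.]
150 291 [45. 79.]
160 69 [57. 62.]
scene0 312 x [19. 52. 84.] y [48. 54. 57.] z [ 88. 128. 157.]
90 19 [30. 66.]
100 41 [16. 72.]
110 44 [20. 72.]
120 37 [22. 78.]
130 55 [26. 79.]
140 55 [31. 86.]
150 49 [33. 76.]
160 12 [35. 52.]
side0 375 x [17. 49. 83.] y [45. 52. 56.] z [ 87. 124. 158.]
90 19 [38. 66.]
100 60 [16. 71.]
110 56 [18. 76.]
120 59 [21. 77.]
130 52 [24. 80.]
140 69 [27. 85.]
150 48 [32. 73.]
160 12 [33. 44.]
```

```bash
sed -i 's/J0=np.array(\[550,47.\])/J0=np.array([551.3,47.3])/' h.py; python3 -c "
from h import *
a=jig(-25,-110); b=jig(-47,-110)
print(jig(-14,-20),jig(-36,-20),b)
go((a[0],a[1],100,171.6),(a[0],a[1],40,171.6))"
```

```text
(np.float64(534.5285267672699), np.float64(29.559715740613992), 0) (np.float64(512.7645354420841), np.float64(32.77354236898705), 0) (np.float64(488.7350672088742), np.float64(-54.65405428349537), 0)
at [534.1  29.5 162.2] 171.9 F [-0.   0.7 -0.8] open 0.309 t 12.6 q [-0.07  0.43  1.84 -0.    0.88 -1.5 ]
  dx 0.0111 dy -0.0898 dz 0.0622 twist 0.3
  dx 0.0000 dy 0.0000 dz 0.0600 twist -0.0
```

Call:
carry_out([
  {"dx": 0.011,"dy": -0.09,"dz": 0.03,"twist": 0.3},
  {"dx": 0.011,"dy": -0.09,"dz": 0.06,"twist": 0.3},
  {"dx": 0.011,"dy": -0.09,"dz": 0.1,"twist": 0.3},
  {"dx": 0.011,"dy": -0.09,"dz": 0.122,"twist": 0.3},
  {"dx": 0.011,"dy": -0.09,"dz": 0.122,"twist": 0.3},
])

```text
t: 13.1
eef_pos: [508.6, -58.0, 37.8]
tcp_rot: [3.141, -0.006, 2.985]
ft_force: [-0.4, 0.6, 0.7]
opening: 0.311
```

Call:
carry_out([
  {"dx": 0,"dy": 0,"dz": 0.01,"twist": 0},
  {"dx": 0,"dy": 0,"dz": 0.017,"twist": 0},
  {"dx": 0,"dy": 0,"dz": 0.017,"twist": 0},
  {"dx": 0,"dy": 0,"dz": 0.017,"twist": 0},
])

```text
t: 13.5
eef_pos: [510.5, -57.8, 24.2]
tcp_rot: [-3.141, 0.001, 2.988]
ft_force: [0.0, 0.6, -1.0]
opening: 0.31
```

Call:
carry_out([
  {"dx": 0,"dy": 0,"dz": 0.001,"twist": 0},
  {"dx": 0,"dy": 0,"dz": 0.0015,"twist": 0},
])

```text
t: 13.7
eef_pos: [510.5, -57.9, 22.5]
tcp_rot: [-3.141, 0.001, 2.988]
ft_force: [0.3, -0.2, -0.7]
opening: 0.312
```

Call:
carry_out([
  {"dx": 0,"dy": 0,"dz": 0,"twist": 0},
  {"dx": 0,"dy": 0,"dz": 0,"twist": 0},
  {"dx": 0.01,"dy": 0,"dz": 0,"twist": 0},
  {"dx": 0.022,"dy": 0,"dz": 0,"twist": 0},
  {"dx": 0.022,"dy": 0,"dz": 0,"twist": 0},
], grip=0.04)

```text
t: 14.2
eef_pos: [486.3, -54.1, 22.1]
tcp_rot: [3.141, -0.002, 2.987]
ft_force: [-0.2, 0.3, -0.4]
opening: 0.422
```

Call:
carry_out([
  {"dx": 0,"dy": 0,"dz": 0,"twist": 0},
  {"dx": 0,"dy": 0,"dz": 0,"twist": 0},
  {"dx": 0,"dy": 0,"dz": 0,"twist": 0},
  {"dx": 0,"dy": 0,"dz": 0,"twist": 0},
  {"dx": 0,"dy": 0,"dz": 0,"twist": 0},
], grip=0.02)

```text
t: 14.7
eef_pos: [488.8, -54.7, 22.2]
tcp_rot: [-3.141, 0.001, 2.987]
ft_force: [-0.2, -0.3, 3.0]
opening: 0.312
```

Call:
carry_out([
  {"dx": 0,"dy": 0,"dz": -0.01,"twist": 0},
  {"dx": 0,"dy": 0,"dz": -0.025,"twist": 0},
  {"dx": 0,"dy": 0,"dz": -0.025,"twist": 0},
  {"dx": 0,"dy": 0,"dz": -0.025,"twist": 0},
])

```text
t: 15.1
eef_pos: [488.6, -54.5, 47.4]
tcp_rot: [-3.141, 0.001, 2.987]
ft_force: [-0.6, 0.3, -0.6]
opening: 0.31
```

```bash
python3 -c "
from h import *
p,P=wrist('w6')
hsv=cv2.cvtColor(p,cv2.COLOR_RGB2HSV); H,S,V=[hsv[...,k] for k in range(3)]
print(*rects((H>5)&(H<17)&(S>130)&(V>90)&(P[...,2]>30)&(P[...,2]<60),P,300),sep='\n')
print('floor',*rects((P[...,2]<13.5)&(P[...,2]>4)&(H<17)&(S>130),P,300),sep='\n')
go((512.8,32.8,48,171.6))
cv2.imwrite('pics/w6c.png',cv2.imread('pics/w6.png')[100:420,100:640])"
```

```text
([302.0, 288.0], 2426, 'ctr', 482.7, -61.8, 'size', 46.2, 14.3, 'ang', -9.0, 'z', np.float64(50.0))
([335.0, 288.0], 2420, 'ctr', 485.3, -45.8, 'size', 46.5, 13.9, 'ang', -9.1, 'z', np.float64(50.0))
([305.0, 381.0], 799, 'ctr', 536.4, -69.5, 'size', 22.3, 14.0, 'ang', -8.9, 'z', np.float64(50.0))
([333.0, 381.0], 811, 'ctr', 538.7, -54.0, 'size', 21.9, 14.1, 'ang', -8.7, 'z', np.float64(49.9))
floor
([353.0, 59.0], 3937, 'ctr', 366.7, 7.7, 'size', 238.6, 8.0, 'ang', 90.0, 'z', np.float64(6.0))
([374.0, 86.0], 3858, 'ctr', 383.9, 20.0, 'size', 238.5, 7.6, 'ang', -89.0, 'z', np.float64(6.0))
([464.0, 275.0], 2642, 'ctr', 512.0, 34.7, 'size', 52.6, 31.6, 'ang', -7.9, 'z', np.float64(8.5))
at [488.4 -54.5  47. ] 171.2 F [-0.7 -0.9 -0.8] open 0.314 t 15.2 q [-0.25  0.56  2.04 -0.    0.54 -1.66]
  dx -0.0107 dy 0.0900 dz -0.0010 twist -0.4
```

View pics/w6c.png

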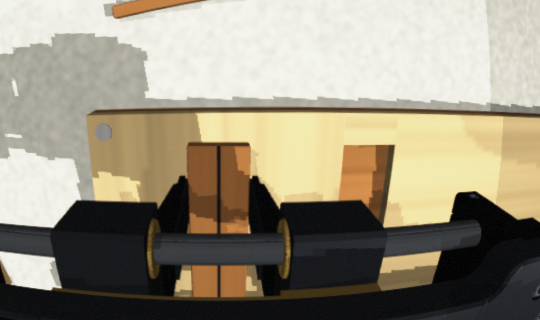

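Call:
carry_out([
  {"dx": -0.011,"dy": 0.04,"dz": 0,"twist": -0.5},
  {"dx": -0.011,"dy": 0.07,"dz": 0,"twist": -0.5},
  {"dx": -0.011,"dy": 0.0905,"dz": 0,"twist": -0.5},
  {"dx": -0.011,"dy": 0.0905,"dz": 0,"twist": -0.5},
  {"dx": -0.011,"dy": 0.0905,"dz": 0,"twist": -0.5},
])

```text
t: 15.65
eef_pos: [512.9, 33.2, 46.6]
tcp_rot: [-3.141, -0.001, 2.997]
ft_force: [-0.5, 0.3, -0.5]
opening: 0.312
```

Call:
carry_out([
  {"dx": 0,"dy": 0,"dz": 0.015,"twist": 0},
  {"dx": 0,"dy": 0,"dz": 0.023,"twist": 0},
  {"dx": 0,"dy": 0,"dz": 0.023,"twist": 0},
])

```text
t: 15.95
eef_pos: [512.6, 32.4, 23.1]
tcp_rot: [-3.141, -0.002, 2.995]
ft_force: [-0.5, 0.6, -0.1]
opening: 0.308
```

Call:
carry_out([
  {"dx": 0,"dy": 0,"dz": 0.0015,"twist": 0},
  {"dx": 0,"dy": 0,"dz": 0.0015,"twist": 0},
])

```text
t: 16.15
eef_pos: [513.3, 32.9, 22.8]
tcp_rot: [-3.142, 0.0, 2.996]
ft_force: [0.4, 0.5, -0.6]
opening: 0.307
```

Call:
carry_out([
  {"dx": 0,"dy": 0,"dz": 0.001,"twist": 0},
  {"dx": 0,"dy": 0,"dz": 0.0018,"twist": 0},
])

```text
t: 16.35
eef_pos: [513.4, 33.2, 21.0]
tcp_rot: [-3.142, 0.001, 2.996]
ft_force: [0.3, -0.4, 0.1]
opening: 0.306
```

Call:
carry_out([
  {"dx": 0,"dy": 0,"dz": 0.0008,"twist": 0},
  {"dx": 0,"dy": 0,"dz": 0.0012,"twist": 0},
])

```text
t: 16.55
eef_pos: [513.2, 33.2, 19.6]
tcp_rot: [-3.142, 0.0, 2.996]
ft_force: [-0.5, 0.6, -0.8]
opening: 0.31
```

The plate is entering freely, so I'll release it and then press with shut fingers.

Call:
carry_out([
  {"dx": 0,"dy": 0,"dz": 0,"twist": 0},
  {"dx": 0,"dy": 0,"dz": 0,"twist": 0},
  {"dx": 0,"dy": 0,"dz": -0.02,"twist": 0},
  {"dx": 0,"dy": 0,"dz": -0.03,"twist": 0},
], grip=0.045)

```text
t: 16.95
eef_pos: [513.5, 33.2, 50.5]
tcp_rot: [-3.142, 0.001, 2.996]
ft_force: [1.2, -0.9, 0.3]
opening: 0.472
```

Call:
carry_out([
  {"dx": 0,"dy": 0,"dz": 0,"twist": 0},
  {"dx": 0,"dy": 0,"dz": 0,"twist": 0},
  {"dx": 0,"dy": 0,"dz": 0,"twist": 0},
  {"dx": 0,"dy": 0,"dz": 0.015,"twist": 0},
  {"dx": 0,"dy": 0,"dz": 0.025,"twist": 0},
], grip=0)

```text
t: 17.45
eef_pos: [512.9, 33.2, 23.6]
tcp_rot: [-3.141, -0.001, 2.996]
ft_force: [-0.0, 0.5, -0.1]
opening: 0.109
```

Call:
carry_out([
  {"dx": 0,"dy": 0,"dz": 0.003,"twist": 0},
  {"dx": 0,"dy": 0,"dz": 0.005,"twist": 0},
  {"dx": 0,"dy": 0,"dz": 0.006,"twist": 0},
  {"dx": 0,"dy": 0,"dz": 0.0065,"twist": 0},
])

```text
t: 17.85
eef_pos: [513.4, 33.2, 18.3]
tcp_rot: [-3.142, 0.0, 2.996]
ft_force: [-0.1, -0.3, 0.6]
opening: 0.001
```

Call:
carry_out([
  {"dx": 0,"dy": 0,"dz": 0.0006,"twist": 0},
  {"dx": 0,"dy": 0,"dz": 0.0012,"twist": 0},
  {"dx": 0,"dy": 0,"dz": 0.0018,"twist": 0},
  {"dx": 0,"dy": 0,"dz": 0.002,"twist": 0},
])

```text
t: 18.25
eef_pos: [513.5, 33.2, 17.7]
tcp_rot: [-3.142, 0.001, 2.996]
ft_force: [-5.8, -0.4, 24.0]
opening: 0.008
```

Call:
carry_out([
  {"dx": 0,"dy": 0,"dz": 0.001,"twist": 0},
  {"dx": 0,"dy": 0,"dz": 0.001,"twist": 0},
])

```text
t: 18.45
eef_pos: [513.5, 33.2, 17.6]
tcp_rot: [3.142, 0.002, 2.996]
ft_force: [-8.4, 0.1, 36.3]
opening: 0.006
```

Call:
carry_out([
  {"dx": 0,"dy": 0,"dz": -0.04,"twist": 0},
  {"dx": 0,"dy": 0,"dz": -0.09,"twist": 0},
  {"dx": 0,"dy": 0,"dz": -0.14,"twist": 0},
  {"dx": 0,"dy": 0,"dz": -0.175,"twist": 0},
  {"dx": -0.03,"dy": 0.03,"dz": -0.175,"twist": 0},
])

```text
t: 18.95
eef_pos: [547.3, 57.3, 196.0]
tcp_rot: [3.141, 0.007, 2.994]
ft_force: [1.6, -1.2, -0.9]
opening: 0.008
```

Call:
carry_out([
  {"dx": -0.046,"dy": 0.03,"dz": 0,"twist": 0},
  {"dx": -0.046,"dy": 0.05,"dz": 0,"twist": 0},
  {"dx": -0.046,"dy": 0.05,"dz": 0,"twist": 0},
  {"dx": -0.046,"dy": 0.05,"dz": 0,"twist": 0},
], grip=0.04)

```text
t: 19.35
eef_pos: [599.5, 101.5, 189.9]
tcp_rot: [-3.141, -0.001, 2.997]
ft_force: [-0.3, -1.1, -0.3]
opening: 0.286
```

```bash
cat >> h.py <<'E'
def tojig(P):
    a=np.radians(JY); X=P[...,0]-J0[0]; Y=P[...,1]-J0[1]
    return np.stack([X*np.cos(a)+Y*np.sin(a),-X*np.sin(a)+Y*np.cos(a),P[...,2]],-1)
E
python3 -c "
from h import *
p,P=wrist('w7'); Q=tojig(P)
hsv=cv2.cvtColor(p,cv2.COLOR_RGB2HSV); H,S,V=[hsv[...,k] for k in range(3)]
m=(abs(Q[...,0]+14)<70)&(abs(Q[...,1]+20)<40)
pl=m&(H>5)&(H<17)&(S>120)&(Q[...,2]<40)
print('plate',*rects(pl,Q,200),sep='\n')
for a in (-55,-35,-14,5,25): print(a,[np.round(np.median(Q[...,2][pl&(abs(Q[...,0]-a)<5)]),1), np.round(np.median(Q[...,2][(abs(Q[...,0]-a)<5)&(abs(abs(Q[...,1]+20)-25)<5)]),1)])
print('knob',*rects((V<70)&(Q[...,2]>60)&(Q[...,2]<97)&(Q[...,0]>30)&(Q[...,0]<80),Q,60),sep='\n')
print('knobtop',*rects((V<90)&(Q[...,2]>87)&(Q[...,2]<97)&(Q[...,0]>30)&(Q[...,0]<80),Q,60),sep='\n')
print('fence',*rects((abs(Q[...,2]-53.5)<2)&(Q[...,0]>30)&(Q[...,0]<80),Q,200),sep='\n')
go()
"
```

```text
plate
([233.0, 167.0], 3468, 'ctr', -13.5, -20.6, 'size', 103.5, 33.9, 'ang', 0.1, 'z', np.float64(16.2))
-55 [np.float64(16.2), np.float64(16.9)]
-35 [np.float64(16.2), np.float64(16.8)]
-14 [np.float64(16.2), np.float64(16.7)]
5 [np.float64(16.2), np.float64(17.2)]
25 [np.float64(16.2), np.float64(18.0)]
knob
([364.0, 252.0], 1643, 'ctr', 55.4, 85.5, 'size', 69.3, 29.1, 'ang', -89.7, 'z', np.float64(63.8))
([312.0, 249.0], 127, 'ctr', 52.9, 57.4, 'size', 18.5, 12.0, 'ang', 9.1, 'z', np.float64(67.6))
knobtop
([380.0, 263.0], 520, 'ctr', 55.3, 108.6, 'size', 23.3, 14.2, 'ang', 89.2, 'z', np.float64(90.4))
fence
([151.0, 250.0], 3277, 'ctr', 56.6, -103.2, 'size', 163.3, 22.7, 'ang', -89.7, 'z', np.float64(52.8))
([260.0, 251.0], 1545, 'ctr', 56.3, 9.7, 'size', 56.0, 22.7, 'ang', -89.7, 'z', np.float64(52.9))
([420.0, 250.0], 1378, 'ctr', 55.9, 153.0, 'size', 64.3, 23.1, 'ang', 90.0, 'z', np.float64(53.1))
at [599.4 101.  190. ] 171.7 F [-0.6  0.2  0.4] open 0.322 t 19.4 q [ 0.06  0.49  1.63 -0.    1.02 -1.37]
```

View pics/w7.png

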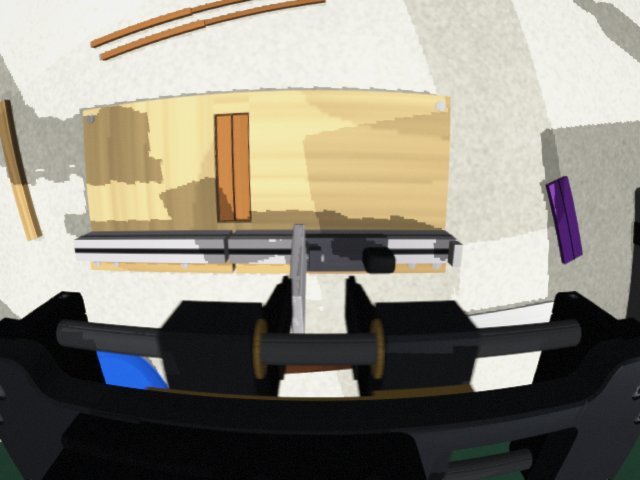

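The plate lies flush along its whole length in the view at (233,167). The knob is at (380,263), jig (55.3,108.6). I'll grip it with the jaws along jig x.

```bash
python3 -c "
from h import *
a=jig(55.6,108.6)
go((a[0],a[1],185,81.6),(a[0],a[1],70,81.6))"
```

```text
at [599.4 101.  190. ] 171.7 F [-0.6  0.2  0.4] open 0.322 t 19.4 q [ 0.06  0.49  1.63 -0.    1.02 -1.37]
  dx -0.0053 dy 0.0161 dz 0.0017 twist 30.0
  dx 0.0035 dy 0.0166 dz 0.0017 twist 30.0
  dx 0.0113 dy 0.0127 dz 0.0017 twist 30.0
  dx 0.0000 dy 0.0000 dz 0.1150 twist -0.0
```

Call:
carry_out([
  {"dx": -0.005,"dy": 0.016,"dz": 0,"twist": 30},
  {"dx": -0.005,"dy": 0.016,"dz": 0,"twist": 30},
  {"dx": -0.005,"dy": 0.016,"dz": 0,"twist": 30},
  {"dx": -0.005,"dy": 0.016,"dz": 0,"twist": 30},
])

```text
t: 19.8
eef_pos: [606.8, 115.5, 190.4]
tcp_rot: [-3.141, 0.0, 2.466]
ft_force: [-0.3, -0.3, 0.3]
opening: 0.418
```

Call:
carry_out([
  {"dx": 0.0035,"dy": 0.0165,"dz": 0,"twist": 30},
  {"dx": 0.0035,"dy": 0.0165,"dz": 0,"twist": 30},
  {"dx": 0.0035,"dy": 0.0165,"dz": 0,"twist": 30},
  {"dx": 0.0035,"dy": 0.0165,"dz": 0,"twist": 30},
])

```text
t: 20.2
eef_pos: [614.3, 130.6, 190.4]
tcp_rot: [-3.142, 0.0, 1.942]
ft_force: [-0.6, -0.3, -0.1]
opening: 0.417
```

Call:
carry_out([
  {"dx": 0.0115,"dy": 0.0125,"dz": 0,"twist": 30},
  {"dx": 0.0115,"dy": 0.0125,"dz": 0,"twist": 30},
  {"dx": 0.0115,"dy": 0.0125,"dz": 0,"twist": 30},
  {"dx": 0.0115,"dy": 0.0125,"dz": 0,"twist": 30},
  {"dx": 0.0115,"dy": 0.0125,"dz": 0.02,"twist": 30},
])

```text
t: 20.7
eef_pos: [622.9, 146.0, 172.5]
tcp_rot: [3.137, -0.001, 1.422]
ft_force: [-0.3, -0.8, 0.5]
opening: 0.423
```

```bash
python3 -c "
from h import *
a=jig(55.6,108.6)
go((a[0],a[1],70,81.6))"
```

```text
at [622.9 146.  172.5] 81.5 F [-0.3 -0.8  0.5] open 0.423 t 20.7 q [ 0.13  0.55  1.57 -0.    1.01  0.28]
  dx 0.0005 dy -0.0008 dz 0.1025 twist -0.1
```

Call:
carry_out([
  {"dx": 0,"dy": -0.001,"dz": 0.04,"twist": 0},
  {"dx": 0,"dy": -0.001,"dz": 0.08,"twist": 0},
  {"dx": 0,"dy": -0.001,"dz": 0.1,"twist": 0},
  {"dx": 0,"dy": -0.001,"dz": 0.1,"twist": 0},
])

```text
t: 21.1
eef_pos: [619.5, 145.8, 67.7]
tcp_rot: [-3.137, 0.001, 1.424]
ft_force: [0.3, 0.7, -0.0]
opening: 0.423
```

Call:
carry_out([
  {"dx": 0,"dy": 0,"dz": 0,"twist": 0},
  {"dx": 0,"dy": 0,"dz": 0,"twist": 0},
  {"dx": 0,"dy": 0,"dz": 0,"twist": 0},
  {"dx": 0,"dy": 0,"dz": 0,"twist": 0},
  {"dx": 0,"dy": 0,"dz": 0,"twist": 0},
], grip=0.005)

```text
t: 21.6
eef_pos: [622.8, 146.8, 71.5]
tcp_rot: [3.137, -0.001, 1.425]
ft_force: [5.1, -2.0, 2.1]
opening: 0.165
```

Call:
carry_out([
  {"dx": 0.01,"dy": 0,"dz": 0,"twist": 0},
  {"dx": 0.02,"dy": 0,"dz": 0,"twist": 0},
  {"dx": 0.03,"dy": 0,"dz": 0,"twist": 0},
  {"dx": 0.04,"dy": 0,"dz": 0,"twist": 0},
  {"dx": 0.05,"dy": 0,"dz": 0,"twist": 0},
])

```text
t: 22.1
eef_pos: [629.9, 196.0, 71.5]
tcp_rot: [3.138, 0.0, 1.425]
ft_force: [5.0, -7.0, 2.8]
opening: 0.166
```

Call:
carry_out([
  {"dx": 0.003,"dy": 0,"dz": 0,"twist": 0},
  {"dx": 0.004,"dy": 0,"dz": 0,"twist": 0},
  {"dx": 0.005,"dy": 0,"dz": 0,"twist": 0},
  {"dx": 0.006,"dy": 0,"dz": 0,"twist": 0},
])

```text
t: 22.5
eef_pos: [630.8, 201.7, 71.5]
tcp_rot: [3.138, -0.0, 1.426]
ft_force: [5.0, -7.0, 1.8]
opening: 0.163
```

Call:
carry_out([
  {"dx": 0.001,"dy": 0,"dz": 0,"twist": 0},
  {"dx": 0.002,"dy": 0,"dz": 0,"twist": 0},
])

```text
t: 22.7
eef_pos: [631.0, 203.4, 71.5]
tcp_rot: [3.138, 0.001, 1.426]
ft_force: [4.0, -12.2, 4.2]
opening: 0.171
```

Call:
carry_out([
  {"dx": 0.001,"dy": 0,"dz": 0,"twist": 0},
  {"dx": 0.0015,"dy": 0,"dz": 0,"twist": 0},
])

```text
t: 22.9
eef_pos: [631.0, 203.4, 71.5]
tcp_rot: [3.139, 0.003, 1.426]
ft_force: [2.5, -19.3, 4.6]
opening: 0.169
```

Call:
carry_out([
  {"dx": 0.001,"dy": 0,"dz": 0,"twist": 0},
  {"dx": 0.001,"dy": 0,"dz": 0,"twist": 0},
])

```text
t: 23.1
eef_pos: [631.0, 203.5, 71.5]
tcp_rot: [3.139, 0.004, 1.425]
ft_force: [1.3, -22.4, 4.8]
opening: 0.164
```

The carriage is home, with the force rising at 203.5. Now I'll release, rise and measure the leaf.

Call:
carry_out([
  {"dx": 0,"dy": 0,"dz": 0,"twist": 0},
  {"dx": 0,"dy": 0,"dz": 0,"twist": 0},
  {"dx": 0,"dy": 0,"dz": -0.04,"twist": 0},
  {"dx": 0,"dy": 0,"dz": -0.09,"twist": 0},
  {"dx": 0,"dy": 0,"dz": -0.13,"twist": 0},
], grip=0.04)

```text
t: 23.6
eef_pos: [629.9, 207.4, 202.8]
tcp_rot: [3.14, -0.001, 1.426]
ft_force: [0.6, -0.4, 0.6]
opening: 0.416
```

Call:
carry_out([
  {"dx": -0.05,"dy": 0,"dz": 0,"twist": -40},
  {"dx": -0.1,"dy": 0,"dz": 0,"twist": -40},
  {"dx": -0.1,"dy": 0,"dz": 0,"twist": -40},
  {"dx": -0.1,"dy": 0,"dz": 0,"twist": -40},
  {"dx": -0.1,"dy": 0,"dz": 0,"twist": -40},
])

```text
t: 24.1
eef_pos: [615.4, 107.9, 200.6]
tcp_rot: [3.141, 0.0, 2.129]
ft_force: [-0.6, -0.1, -0.2]
opening: 0.423
```

Call:
carry_out([
  {"dx": 0,"dy": 0,"dz": 0,"twist": -42},
  {"dx": 0,"dy": 0,"dz": 0,"twist": -42},
  {"dx": 0,"dy": 0,"dz": 0,"twist": -42},
  {"dx": 0,"dy": 0,"dz": 0,"twist": -42},
  {"dx": 0,"dy": 0,"dz": 0,"twist": -42},
])

```text
t: 24.6
eef_pos: [615.3, 108.4, 200.4]
tcp_rot: [3.141, 0.0, 2.863]
ft_force: [-0.9, -0.0, 0.3]
opening: 0.419
```

```bash
python3 -c "
from h import *
p,P=wrist('w8'); Q=tojig(P); x,y,z=Q[...,0],Q[...,1],Q[...,2]
hsv=cv2.cvtColor(p,cv2.COLOR_RGB2HSV); H,S,V=[hsv[...,k] for k in range(3)]
m=(y>90)&(y<118)&(z>90)&(z<165)&(x>-30)&(x<110)&(V>90)
print(m.sum(),np.percentile(y[m],[2,20,50,80,98]).round(1),np.percentile(x[m],[2,98]).round(),np.percentile(z[m],[2,98]).round())
for zz in range(95,165,10):
    k=m&(abs(z-zz)<4)
    if k.sum()>5: print(zz,k.sum(),np.percentile(x[k],[2,98]).round(1),np.percentile(y[k],[5,95]).round(1))
print('knobtop',*rects((V<90)&(z>87)&(z<97)&(x>30)&(x<80),Q,60),sep='\n')
a=jig(68,104); go((a[0],a[1],200,171.6),(a[0],a[1],118,171.6))
i=camera_info('scene'); p,d=read_camera('scene'); Q=tojig(cloud(i,d)); x,y,z=Q[...,0],Q[...,1],Q[...,2]
m=(y>85)&(y<125)&(z>90)&(z<165)&(x>-30)&(x<110)
for zz in range(95,165,10):
    k=m&(abs(z-zz)<5)
    if k.sum()>5: print(zz,k.sum(),np.percentile(x[k],[2,98]).round(1),np.percentile(y[k],[5,95]).round(1))
"
```

```text
1002 [100.4 102.  104.1 106.4 107.7] [22. 75.] [105. 159.]
95 6 [68.4 75.7] [100.3 100.5]
105 57 [20.5 80.1] [100.2 107.4]
115 94 [23.8 76.5] [100.5 107.4]
125 99 [29.6 34.9] [101.  107.5]
135 104 [35.4 40.4] [101.  107.6]
145 131 [40.9 76. ] [101.2 107.4]
155 304 [47.1 66.9] [101.  107.2]
knobtop
([436.0, 225.0], 411, 'ctr', 54.3, 165.4, 'size', 22.0, 12.9, 'ang', -89.9, 'z', np.float64(90.5))
at [615.3 108.4 200.4] 164.5 F [-0.3  0.4  0.7] open 0.419 t 24.6 q [ 0.07  0.5   1.58  0.    1.06 -1.23]
  dx -0.0092 dy 0.0356 dz 0.0004 twist -7.1
  dx 0.0000 dy 0.0000 dz 0.0820 twist -0.0
95 30 [26.5 72.5] [106.3 110. ]
105 31 [22.8 77.7] [105.7 109.8]
115 55 [23.  82.2] [105.2 110.4]
125 45 [29.5 89.5] [106.7 110.5]
135 63 [33.9 96.5] [102.6 109.7]
145 51 [42.3 86.7] [100.6 109.9]
155 33 [47.  73.1] [102.5 109.8]
```

View pics/w8.png

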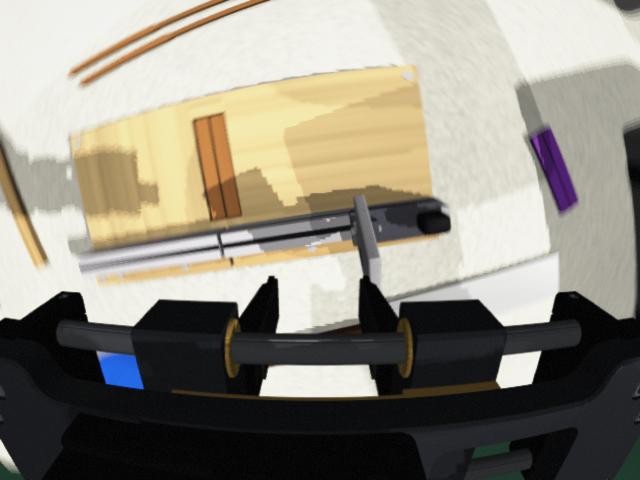

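```bash
python3 -c "
from h import *
a=jig(81,104); go((a[0],a[1],200,171.6),(a[0],a[1],114,171.6))
A=np.arange(2.1,-0.01,-0.14); X=-67*np.cos(A)-10*np.sin(A); Z=67*np.sin(A)-10*np.cos(A)
# tool dx=-jig x, dz=-z relative to start of each 5-row call
for k in range(0,15,5):
    print([(round(-(X[k+j]-X[k])/1e3,4),round(-(Z[k+j]-Z[k])/1e3,4)) for j in range(1,6)])
"
```

```text
at [615.4 108.4 200.4] 163.8 F [-0.1 -0.3  0.4] open 0.424 t 24.7 q [ 0.07  0.5   1.58  0.    1.06 -1.22]
  dx -0.0217 dy 0.0375 dz 0.0004 twist -7.8
  dx 0.0000 dy 0.0000 dz 0.0860 twist -0.0
[(np.float64(0.009), np.float64(-0.0029)), (np.float64(0.0184), np.float64(-0.0045)), (np.float64(0.0278), np.float64(-0.0048)), (np.float64(0.0373), np.float64(-0.0038)), (np.float64(0.0464), np.float64(-0.0014))]
[(np.float64(0.0088), np.float64(0.0036)), (np.float64(0.0169), np.float64(0.0084)), (np.float64(0.0244), np.float64(0.0143)), (np.float64(0.0309), np.float64(0.0211)), (np.float64(0.0364), np.float64(0.0288))]
[(np.float64(0.0044), np.float64(0.0084)), (np.float64(0.0076), np.float64(0.0173)), (np.float64(0.0095), np.float64(0.0266)), (np.float64(0.0101), np.float64(0.0361)), (np.float64(0.0093), np.float64(0.0455))]
```

Call:
carry_out([
  {"dx": -0.0217,"dy": 0.0375,"dz": 0,"twist": -7.8},
  {"dx": -0.0217,"dy": 0.0375,"dz": 0,"twist": -7.8},
  {"dx": -0.0217,"dy": 0.0375,"dz": 0,"twist": -7.8},
  {"dx": -0.0217,"dy": 0.0375,"dz": 0,"twist": -7.8},
])

```text
t: 25.1
eef_pos: [646.3, 137.7, 200.0]
tcp_rot: [-3.141, -0.001, 2.99]
ft_force: [0.8, 0.4, 0.8]
opening: 0.418
```

Call:
carry_out([
  {"dx": 0,"dy": 0,"dz": 0.04,"twist": 0},
  {"dx": 0,"dy": 0,"dz": 0.07,"twist": 0},
  {"dx": 0,"dy": 0,"dz": 0.085,"twist": 0},
  {"dx": 0,"dy": 0,"dz": 0.085,"twist": 0},
  {"dx": 0,"dy": 0,"dz": 0.085,"twist": 0},
])

```text
t: 25.6
eef_pos: [647.3, 137.6, 116.2]
tcp_rot: [3.141, 0.001, 2.992]
ft_force: [0.0, 0.9, -0.1]
opening: 0.423
```

Call:
carry_out([
  {"dx": 0,"dy": 0,"dz": 0,"twist": 0},
  {"dx": 0,"dy": 0,"dz": 0,"twist": 0},
  {"dx": 0,"dy": 0,"dz": 0,"twist": 0},
  {"dx": 0,"dy": 0,"dz": 0,"twist": 0},
  {"dx": 0,"dy": 0,"dz": 0,"twist": 0},
], grip=0.002)

```text
t: 26.1
eef_pos: [646.9, 138.0, 115.4]
tcp_rot: [3.141, 0.0, 2.993]
ft_force: [-0.4, -0.0, 1.8]
opening: 0.081
```

Call:
carry_out([
  {"dx": 0.009,"dy": 0,"dz": -0.0029,"twist": 0},
  {"dx": 0.0184,"dy": 0,"dz": -0.0045,"twist": 0},
  {"dx": 0.0278,"dy": 0,"dz": -0.0048,"twist": 0},
  {"dx": 0.0373,"dy": 0,"dz": -0.0038,"twist": 0},
  {"dx": 0.0464,"dy": 0,"dz": -0.0014,"twist": 0},
])

```text
t: 26.6
eef_pos: [602.5, 144.5, 117.5]
tcp_rot: [3.141, 0.005, 2.993]
ft_force: [5.8, -1.4, 2.3]
opening: 0.084
```

Call:
carry_out([
  {"dx": 0.0088,"dy": 0,"dz": 0.0036,"twist": 0},
  {"dx": 0.0169,"dy": 0,"dz": 0.0084,"twist": 0},
  {"dx": 0.0244,"dy": 0,"dz": 0.0143,"twist": 0},
  {"dx": 0.0309,"dy": 0,"dz": 0.0211,"twist": 0},
  {"dx": 0.0364,"dy": 0,"dz": 0.0288,"twist": 0},
])

```text
t: 27.1
eef_pos: [565.2, 150.0, 89.0]
tcp_rot: [3.142, 0.003, 2.993]
ft_force: [-1.3, -1.3, 10.3]
opening: 0.085
```

Call:
carry_out([
  {"dx": 0.0044,"dy": 0,"dz": 0.0084,"twist": 0},
  {"dx": 0.0076,"dy": 0,"dz": 0.0173,"twist": 0},
  {"dx": 0.0095,"dy": 0,"dz": 0.0266,"twist": 0},
  {"dx": 0.0101,"dy": 0,"dz": 0.0361,"twist": 0},
  {"dx": 0.0093,"dy": 0,"dz": 0.0455,"twist": 0},
])

```text
t: 27.6
eef_pos: [554.4, 151.5, 42.6]
tcp_rot: [-3.141, -0.001, 2.993]
ft_force: [-8.0, 0.0, 10.1]
opening: 0.082
```

Call:
carry_out([
  {"dx": 0,"dy": 0,"dz": 0.001,"twist": 0},
  {"dx": 0,"dy": 0,"dz": 0.001,"twist": 0},
])

```text
t: 27.8
eef_pos: [554.4, 151.5, 41.1]
tcp_rot: [-3.141, -0.002, 2.993]
ft_force: [-5.1, 1.1, 1.6]
opening: 0.083
```

Call:
carry_out([
  {"dx": 0,"dy": 0,"dz": 0.001,"twist": 0},
  {"dx": 0,"dy": 0,"dz": 0.002,"twist": 0},
])

```text
t: 28.0
eef_pos: [554.6, 151.5, 39.7]
tcp_rot: [-3.141, -0.002, 2.993]
ft_force: [-7.4, 0.3, 8.9]
opening: 0.081
```

Call:
carry_out([
  {"dx": 0,"dy": 0,"dz": 0,"twist": 0},
  {"dx": 0,"dy": 0,"dz": 0,"twist": 0},
  {"dx": 0,"dy": 0,"dz": -0.04,"twist": 0},
  {"dx": 0,"dy": 0,"dz": -0.09,"twist": 0},
  {"dx": 0,"dy": 0,"dz": -0.14,"twist": 0},
], grip=0.03)

```text
t: 28.5
eef_pos: [555.4, 151.4, 180.6]
tcp_rot: [-3.141, -0.001, 2.993]
ft_force: [0.9, -0.2, -0.2]
opening: 0.316
```

```bash
python3 -c "
from h import *
p,P=wrist('w9'); Q=tojig(P); x,y,z=Q[...,0],Q[...,1],Q[...,2]
hsv=cv2.cvtColor(p,cv2.COLOR_RGB2HSV); H,S,V=[hsv[...,k] for k in range(3)]
m=(y>90)&(y<118)&(z>25)&(x>-40)&(x<70)&(z<170)&(S<60)&(V>80)
for xx in range(-20,40,10):
  k=m&(abs(x-xx)<4)
  if k.sum()>5: print(xx,k.sum(),'ztop',np.percentile(z[k],95).round(1),'y',np.percentile(y[k&(z>65)],[5,95]).round(1) if (k&(z>65)).any() else '')
for c in ('scene','side'):
    i=camera_info(c); p,d=read_camera(c); P=cloud(i,d); hsv=cv2.cvtColor(p,cv2.COLOR_RGB2HSV); H,S,V=[hsv[...,k].astype(int) for k in range(3)]
    print(c,*rects((H>8)&(H<28)&(S>70)&(P[...,2]>4)&(P[...,2]<22)&(P[...,0]>150)&(P[...,0]<640)&(P[...,1]<-150)&(P[...,1]>-900),P,100),sep='\n')
go((475,-253,250,95))
"
```

```text
-20 184 ztop 93.8 y [100.7 107.3]
-10 107 ztop 95.3 y [100.  107.2]
0 108 ztop 92.6 y [ 99.9 107.3]
10 97 ztop 89.9 y [ 99.9 107.3]
20 88 ztop 86.6 y [ 99.7 107.4]
30 79 ztop 84.2 y [100.4 107.4]
scene
([264.0, 156.0], 313, 'ctr', 500.9, -387.6, 'size', 179.7, 27.3, 'ang', -2.7, 'z', np.float64(10.2))
([287.0, 184.0], 287, 'ctr', 483.8, -252.3, 'size', 160.7, 26.7, 'ang', 7.2, 'z', np.float64(10.7))
side
([339.0, 182.0], 184, 'ctr', 486.2, -387.0, 'size', 152.8, 23.9, 'ang', -2.7, 'z', np.float64(11.1))
([344.0, 205.0], 227, 'ctr', 467.8, -254.7, 'size', 167.0, 28.6, 'ang', 4.8, 'z', np.float64(11.3))
at [556.9 151.7 182.2] 171.5 F [-0.6 -0.7 -0.1] open 0.317 t 28.6 q [ 0.15  0.46  1.72 -0.    0.96 -1.27]
  dx 0.0105 dy -0.2062 dz -0.0339 twist 38.2
  dx -0.1194 dy -0.1685 dz -0.0339 twist 38.2
```

The leaf stayed slightly up, about 0.2 rad. I'll press it down from above with shut fingers.

Call:
carry_out([
  {"dx": 0,"dy": 0,"dz": 0.04,"twist": 0},
  {"dx": 0,"dy": 0,"dz": 0.07,"twist": 0},
  {"dx": 0,"dy": 0,"dz": 0.08,"twist": 0},
  {"dx": 0,"dy": 0,"dz": 0.09,"twist": 0},
  {"dx": 0,"dy": 0,"dz": 0.1,"twist": 0},
], grip=0)

```text
t: 29.15
eef_pos: [554.0, 151.6, 78.6]
tcp_rot: [-3.14, -0.004, 2.993]
ft_force: [-7.7, -0.9, 4.9]
opening: 0.075
```

Call:
carry_out([
  {"dx": 0,"dy": 0,"dz": 0.002,"twist": 0},
  {"dx": 0,"dy": 0,"dz": 0.003,"twist": 0},
  {"dx": 0,"dy": 0,"dz": 0.004,"twist": 0},
])

```text
t: 29.45
eef_pos: [554.4, 151.5, 75.2]
tcp_rot: [-3.141, -0.003, 2.993]
ft_force: [-8.1, 0.5, 4.5]
opening: 0.073
```

Call:
carry_out([
  {"dx": 0,"dy": 0,"dz": 0.001,"twist": 0},
  {"dx": 0,"dy": 0,"dz": 0.001,"twist": 0},
])

```text
t: 29.65
eef_pos: [554.6, 151.5, 74.3]
tcp_rot: [-3.141, -0.003, 2.993]
ft_force: [-6.9, -1.6, 2.5]
opening: 0.078
```

The fingers closed around the leaf again instead of on top of it. I'll open, rise, shut, and then press.

Call:
carry_out([
  {"dx": 0,"dy": 0,"dz": 0,"twist": 0},
  {"dx": 0,"dy": 0,"dz": 0,"twist": 0},
  {"dx": 0,"dy": 0,"dz": 0,"twist": 0},
  {"dx": 0,"dy": 0,"dz": -0.03,"twist": 0},
  {"dx": 0,"dy": 0,"dz": -0.05,"twist": 0},
], grip=0.04)

```text
t: 30.15
eef_pos: [556.1, 151.5, 125.3]
tcp_rot: [3.142, 0.0, 2.993]
ft_force: [0.6, -0.5, 0.0]
opening: 0.405
```

Call:
carry_out([
  {"dx": 0,"dy": 0,"dz": 0,"twist": 0},
  {"dx": 0,"dy": 0,"dz": 0,"twist": 0},
  {"dx": 0,"dy": 0,"dz": 0,"twist": 0},
  {"dx": 0,"dy": 0,"dz": 0,"twist": 0},
  {"dx": 0,"dy": 0,"dz": 0,"twist": 0},
], grip=0)

```text
t: 30.65
eef_pos: [555.5, 151.4, 123.5]
tcp_rot: [-3.141, -0.001, 2.993]
ft_force: [0.2, 0.8, -0.8]
opening: 0.054
```

Call:
carry_out([
  {"dx": 0,"dy": 0,"dz": 0.02,"twist": 0},
  {"dx": 0,"dy": 0,"dz": 0.035,"twist": 0},
  {"dx": 0,"dy": 0,"dz": 0.04,"twist": 0},
  {"dx": 0,"dy": 0,"dz": 0.045,"twist": 0},
  {"dx": 0,"dy": 0,"dz": 0.046,"twist": 0},
])

```text
t: 31.15
eef_pos: [555.7, 151.4, 78.0]
tcp_rot: [-3.141, -0.0, 2.993]
ft_force: [-0.6, 0.1, 0.1]
opening: 0.0
```

Call:
carry_out([
  {"dx": 0,"dy": 0,"dz": 0.001,"twist": 0},
  {"dx": 0,"dy": 0,"dz": 0.002,"twist": 0},
])

```text
t: 31.35
eef_pos: [556.0, 151.5, 76.7]
tcp_rot: [3.141, 0.001, 2.993]
ft_force: [-0.3, 0.1, 0.3]
opening: 0.005
```

Call:
carry_out([
  {"dx": 0,"dy": 0,"dz": 0.0008,"twist": 0},
  {"dx": 0,"dy": 0,"dz": 0.0015,"twist": 0},
])

```text
t: 31.55
eef_pos: [556.0, 151.6, 75.8]
tcp_rot: [3.141, 0.001, 2.993]
ft_force: [-3.8, -0.3, 16.8]
opening: 0.0
```

Call:
carry_out([
  {"dx": 0,"dy": 0,"dz": 0.0008,"twist": 0},
  {"dx": 0,"dy": 0,"dz": 0.0008,"twist": 0},
])

```text
t: 31.75
eef_pos: [556.0, 151.6, 75.8]
tcp_rot: [3.141, 0.002, 2.993]
ft_force: [-5.5, -0.1, 18.8]
opening: 0.003
```

The leaf is down, with firm contact at its top at z=75.8. Next the slats; I'll move above the nearer one.

Call:
carry_out([
  {"dx": 0,"dy": 0,"dz": -0.05,"twist": 0},
  {"dx": 0,"dy": 0,"dz": -0.1,"twist": 0},
  {"dx": 0,"dy": 0,"dz": -0.11,"twist": 0},
  {"dx": 0,"dy": 0,"dz": -0.11,"twist": 0},
], grip=0.04)

```text
t: 32.15
eef_pos: [556.3, 151.6, 185.8]
tcp_rot: [3.14, 0.004, 2.993]
ft_force: [0.1, -0.0, -0.8]
opening: 0.283
```

```bash
python3 -c "
from h import *
go((500,-50,190,90),(430,-250,170,5))"
```

```text
at [556.3 151.6 185.8] 171.5 F [ 0.1 -0.  -0.8] open 0.283 t 32.1 q [ 0.15  0.45  1.72 -0.    0.97 -1.27]
  dx 0.0129 dy -0.1039 dz -0.0021 twist 40.7
  dx -0.0580 dy -0.0871 dz -0.0021 twist 40.7
  dx -0.1000 dy -0.0350 dz 0.0100 twist 42.5
  dx -0.0974 dy 0.0418 dz 0.0100 twist 42.5
```

Call:
carry_out([
  {"dx": 0.013,"dy": -0.104,"dz": -0.002,"twist": 40.7},
  {"dx": 0.013,"dy": -0.104,"dz": -0.002,"twist": 40.7},
  {"dx": 0.013,"dy": -0.104,"dz": -0.002,"twist": 40.7},
  {"dx": 0.013,"dy": -0.104,"dz": -0.002,"twist": 40.7},
  {"dx": 0.013,"dy": -0.104,"dz": -0.002,"twist": 40.7},
])

```text
t: 32.65
eef_pos: [526.7, 49.9, 184.1]
tcp_rot: [-3.14, -0.002, 2.275]
ft_force: [-0.1, -1.2, -0.5]
opening: 0.416
```

Call:
carry_out([
  {"dx": -0.058,"dy": -0.087,"dz": 0,"twist": 40.7},
  {"dx": -0.058,"dy": -0.087,"dz": 0,"twist": 40.7},
  {"dx": -0.058,"dy": -0.087,"dz": 0,"twist": 40.7},
  {"dx": -0.058,"dy": -0.087,"dz": 0,"twist": 40.7},
  {"dx": -0.058,"dy": -0.087,"dz": 0,"twist": 40.7},
])

```text
t: 33.15
eef_pos: [498.6, -50.7, 184.1]
tcp_rot: [-3.139, -0.001, 1.565]
ft_force: [0.3, -0.6, -0.5]
opening: 0.421
```

Call:
carry_out([
  {"dx": -0.1,"dy": -0.035,"dz": 0.01,"twist": 42.5},
  {"dx": -0.1,"dy": -0.035,"dz": 0.01,"twist": 42.5},
  {"dx": -0.1,"dy": -0.035,"dz": 0.01,"twist": 42.5},
  {"dx": -0.1,"dy": -0.035,"dz": 0.01,"twist": 42.5},
  {"dx": -0.1,"dy": -0.035,"dz": 0.01,"twist": 42.5},
])

```text
t: 33.65
eef_pos: [463.6, -150.5, 174.1]
tcp_rot: [-3.139, 0.001, 0.823]
ft_force: [0.5, 0.1, 0.5]
opening: 0.422
```

Call:
carry_out([
  {"dx": -0.097,"dy": 0.042,"dz": 0.01,"twist": 42.5},
  {"dx": -0.097,"dy": 0.042,"dz": 0.01,"twist": 42.5},
  {"dx": -0.097,"dy": 0.042,"dz": 0.01,"twist": 42.5},
  {"dx": -0.097,"dy": 0.042,"dz": 0.01,"twist": 42.5},
  {"dx": -0.097,"dy": 0.042,"dz": 0.01,"twist": 42.5},
])

```text
t: 34.15
eef_pos: [429.1, -250.3, 164.0]
tcp_rot: [-3.14, 0.002, 0.081]
ft_force: [0.8, -0.5, -0.6]
opening: 0.421
```

```bash
python3 -c "
from h import *
p,P=wrist('w10')
print(*wood(p,P,6,17,400),sep='\n')
go((474,-253,60,5))"
```

```text
([107.0, 117.0], 12975, 'ctr', 525.5, -3.0, 'size', 271.0, 140.7, 'ang', 84.7, 'z', np.float64(16.4))
([476.0, 166.0], 3794, 'ctr', 500.7, -390.0, 'size', 177.2, 21.2, 'ang', -2.2, 'z', np.float64(10.7))
([329.0, 175.0], 4327, 'ctr', 475.4, -255.0, 'size', 179.8, 19.6, 'ang', 5.3, 'z', np.float64(10.8))
at [ 429.3 -250.   164.1] 4.2 F [0.2 0.1 0.6] open 0.424 t 34.2 q [-0.66  0.38  1.92 -0.    0.84  0.84]
  dx 0.0444 dy 0.0062 dz 0.1041 twist -0.8
```

View pics/w10.png

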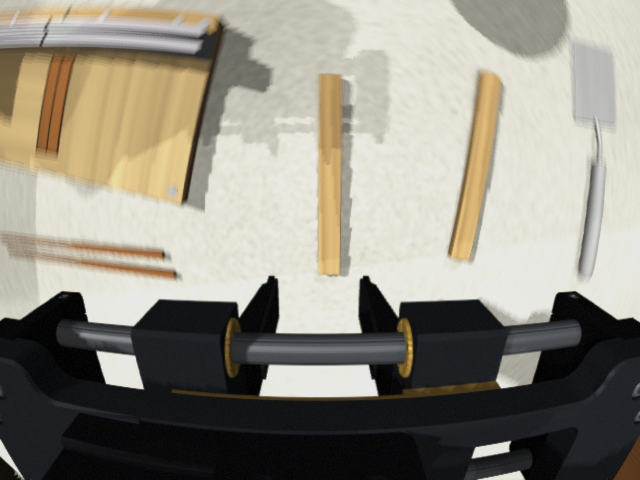

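Two slats are in view, at (329,175) and (476,166). The nearer one is at (475.4,-255), 5.3°, and I'll grasp that first.

Call:
carry_out([
  {"dx": 0.0456,"dy": 0.0084,"dz": 0.04,"twist": -1.1},
  {"dx": 0.0456,"dy": 0.0084,"dz": 0.09,"twist": -1.1},
  {"dx": 0.0456,"dy": 0.0084,"dz": 0.13,"twist": -1.1},
  {"dx": 0.0456,"dy": 0.0084,"dz": 0.13,"twist": -1.1},
  {"dx": 0.0456,"dy": 0.0084,"dz": 0.145,"twist": -1.1},
])

```text
t: 34.7
eef_pos: [476.1, -254.3, 21.1]
tcp_rot: [-3.141, 0.001, 0.11]
ft_force: [0.2, -0.4, -0.1]
opening: 0.423
```

Call:
carry_out([
  {"dx": 0,"dy": 0,"dz": 0.01,"twist": 0},
  {"dx": 0,"dy": 0,"dz": 0.0155,"twist": 0},
  {"dx": 0,"dy": 0,"dz": 0.0155,"twist": 0},
])

```text
t: 35.0
eef_pos: [476.3, -254.6, 5.9]
tcp_rot: [3.141, -0.0, 0.108]
ft_force: [-0.3, -0.3, 0.6]
opening: 0.421
```

Call:
carry_out([
  {"dx": 0,"dy": 0,"dz": 0,"twist": 0},
  {"dx": 0,"dy": 0,"dz": 0,"twist": 0},
  {"dx": 0,"dy": 0,"dz": 0,"twist": 0},
  {"dx": 0,"dy": 0,"dz": 0,"twist": 0},
  {"dx": 0,"dy": 0,"dz": 0,"twist": 0},
], grip=0.01)

```text
t: 35.5
eef_pos: [476.5, -254.6, 6.0]
tcp_rot: [3.141, -0.001, 0.108]
ft_force: [-0.3, 0.3, 6.5]
opening: 0.206
```

Call:
carry_out([
  {"dx": 0,"dy": 0,"dz": -0.02,"twist": 0},
  {"dx": 0,"dy": 0,"dz": -0.06,"twist": 0},
  {"dx": 0,"dy": 0,"dz": -0.1,"twist": 0},
  {"dx": 0,"dy": 0,"dz": -0.12,"twist": 0},
  {"dx": 0,"dy": 0,"dz": -0.12,"twist": 0},
])

```text
t: 36.0
eef_pos: [477.2, -255.1, 128.1]
tcp_rot: [3.138, -0.004, 0.108]
ft_force: [-0.1, -0.4, -1.4]
opening: 0.205
```

```bash
python3 -c "
from h import *
a=jig(13,-2); print(a)
go((a[0],a[1],110,81.4))"
```

```text
(np.float64(563.8683742713939), np.float64(43.42237596276267), 0)
at [ 477.2 -255.1  128.1] 6.2 F [-0.1 -0.4 -1.4] open 0.205 t 36.0 q [-0.61  0.48  1.86 -0.    0.8   0.85]
  dx 0.0591 dy -0.1437 dz 0.0091 twist -37.6
  dx 0.1346 dy -0.0778 dz 0.0091 twist -37.6
```

Call:
carry_out([
  {"dx": 0.059,"dy": -0.144,"dz": 0.004,"twist": -37.6},
  {"dx": 0.059,"dy": -0.144,"dz": 0.004,"twist": -37.6},
  {"dx": 0.059,"dy": -0.144,"dz": 0.004,"twist": -37.6},
  {"dx": 0.059,"dy": -0.144,"dz": 0.004,"twist": -37.6},
  {"dx": 0.059,"dy": -0.144,"dz": 0.004,"twist": -37.6},
])

```text
t: 36.5
eef_pos: [519.3, -102.9, 120.0]
tcp_rot: [-3.14, 0.001, 0.773]
ft_force: [0.1, -0.6, -0.2]
opening: 0.206
```

Call:
carry_out([
  {"dx": 0.135,"dy": -0.078,"dz": 0,"twist": -37.6},
  {"dx": 0.135,"dy": -0.078,"dz": 0,"twist": -37.6},
  {"dx": 0.135,"dy": -0.078,"dz": 0,"twist": -37.6},
  {"dx": 0.135,"dy": -0.078,"dz": 0,"twist": -37.6},
  {"dx": 0.135,"dy": -0.078,"dz": 0,"twist": -37.6},
])

```text
t: 37.0
eef_pos: [562.6, 46.8, 119.8]
tcp_rot: [-3.14, 0.0, 1.429]
ft_force: [-0.7, 0.4, -0.7]
opening: 0.205
```

```bash
python3 -c "
from h import *
a=jig(13,-2)
go((a[0],a[1],40,81.6))
p,P=wrist('w11'); Q=tojig(P); print(*wood(p,Q,100,140,200),sep='\n')"
```

```text
at [562.6  46.8 119.8] 81.9 F [-0.7  0.4 -0.7] open 0.205 t 37.0 q [-0.03  0.52  1.81 -0.    0.81  0.11]
  dx -0.0031 dy 0.0017 dz 0.0798 twist 0.3
([319.0, 221.0], 9724, 'ctr', 10.6, 37.2, 'size', 105.9, 33.6, 'ang', -89.7, 'z', np.float64(124.6))
([318.0, 381.0], 1146, 'ctr', 11.4, -46.5, 'size', 22.5, 20.1, 'ang', -89.5, 'z', np.float64(124.6))
```

Call:
carry_out([
  {"dx": -0.003,"dy": 0.0015,"dz": 0.04,"twist": 0.3},
  {"dx": -0.003,"dy": 0.0015,"dz": 0.07,"twist": 0.3},
  {"dx": -0.003,"dy": 0.0015,"dz": 0.088,"twist": 0.3},
  {"dx": -0.003,"dy": 0.0015,"dz": 0.093,"twist": 0.3},
  {"dx": -0.003,"dy": 0.0015,"dz": 0.094,"twist": 0.3},
])

```text
t: 37.55
eef_pos: [563.6, 41.3, 26.5]
tcp_rot: [-3.14, 0.0, 1.414]
ft_force: [-0.4, -0.4, -0.4]
opening: 0.206
```

Call:
carry_out([
  {"dx": 0,"dy": 0,"dz": 0.001,"twist": 0},
  {"dx": 0,"dy": 0,"dz": 0.0015,"twist": 0},
])

```text
t: 37.75
eef_pos: [564.4, 41.4, 26.7]
tcp_rot: [3.14, -0.0, 1.415]
ft_force: [-0.2, 0.1, 0.1]
opening: 0.205
```

Call:
carry_out([
  {"dx": 0,"dy": 0,"dz": 0,"twist": 0},
  {"dx": 0,"dy": 0,"dz": 0,"twist": 0},
  {"dx": 0,"dy": 0,"dz": -0.03,"twist": 0},
  {"dx": 0,"dy": 0,"dz": -0.08,"twist": 0},
  {"dx": 0,"dy": 0,"dz": -0.12,"twist": 0},
], grip=0.03)

```text
t: 38.25
eef_pos: [564.1, 41.5, 148.2]
tcp_rot: [3.141, 0.0, 1.415]
ft_force: [0.8, 0.3, -0.0]
opening: 0.313
```

```bash
python3 -c "
from h import *
p,P=wrist('w12'); Q=tojig(P)
hsv=cv2.cvtColor(p,cv2.COLOR_RGB2HSV); H,S,V=[hsv[...,k] for k in range(3)]
print('bed slat',*rects((H>5)&(H<28)&(S>60)&(Q[...,2]>25)&(Q[...,2]<34)&(Q[...,0]<45),Q,300),sep='\n')
i=camera_info('scene'); p,d=read_camera('scene'); P=cloud(i,d); print(*[r for r in wood(p,P,4,22,100) if r[4]<-200],sep='\n')
go((460,-389,150,-2.5))"
```

```text
bed slat
([319.0, 226.0], 5046, 'ctr', 14.1, -2.3, 'size', 174.6, 19.9, 'ang', 88.7, 'z', np.float64(28.8))
([342.0, 11.0], 344, 'ctr', -105.3, -919.1, 'size', 384.4, 165.0, 'ang', -28.8, 'z', np.float64(12.6))
([259.0, 158.0], 246, 'ctr', 515.0, -387.7, 'size', 151.3, 29.2, 'ang', -2.4, 'z', np.float64(10.3))
([202.0, 188.0], 115, 'ctr', 725.6, -359.0, 'size', 64.4, 24.3, 'ang', -4.4, 'z', np.float64(12.4))
at [566.2  41.5 151.3] 81.1 F [ 0.3 -0.2 -0.2] open 0.313 t 38.4 q [-0.04  0.48  1.78 -0.    0.87  0.11]
  dx -0.2209 dy -0.0190 dz 0.0007 twist 41.8
  dx -0.1774 dy 0.1330 dz 0.0007 twist 41.8
```

Slat A is on the bed at jig (14,-2). Now slat B.

Call:
carry_out([
  {"dx": -0.22,"dy": -0.019,"dz": 0,"twist": 41.8},
  {"dx": -0.22,"dy": -0.019,"dz": 0,"twist": 41.8},
  {"dx": -0.22,"dy": -0.019,"dz": 0,"twist": 41.8},
  {"dx": -0.22,"dy": -0.019,"dz": 0,"twist": 41.8},
  {"dx": -0.22,"dy": -0.019,"dz": 0,"twist": 41.8},
], grip=0.04)

```text
t: 38.85
eef_pos: [509.9, -176.1, 145.5]
tcp_rot: [3.141, 0.0, 0.677]
ft_force: [0.1, 1.2, 0.8]
opening: 0.421
```

Call:
carry_out([
  {"dx": -0.177,"dy": 0.133,"dz": 0,"twist": 41.8},
  {"dx": -0.177,"dy": 0.133,"dz": 0,"twist": 41.8},
  {"dx": -0.177,"dy": 0.133,"dz": 0,"twist": 41.8},
  {"dx": -0.177,"dy": 0.133,"dz": 0,"twist": 41.8},
  {"dx": -0.177,"dy": 0.133,"dz": 0,"twist": 41.8},
])

```text
t: 39.35
eef_pos: [456.8, -391.5, 145.3]
tcp_rot: [3.141, -0.0, -0.053]
ft_force: [0.3, 0.2, 0.0]
opening: 0.422
```

Call:
carry_out([
  {"dx": 0,"dy": 0,"dz": 0,"twist": 0},
  {"dx": 0,"dy": 0,"dz": 0,"twist": 0},
])

```text
t: 39.55
eef_pos: [457.9, -387.4, 145.3]
tcp_rot: [-3.141, 0.001, -0.043]
ft_force: [0.6, -0.1, 0.6]
opening: 0.42
```

```bash
python3 -c "
from h import *
p,P=wrist('w13'); r=[r for r in wood(p,P,6,17,400) if r[4]<-200]
print(*r,sep='\n')
go((500.7,-390,5,-2.4))"
```

```text
([320.0, 176.0], 5005, 'ctr', 501.9, -390.3, 'size', 178.5, 19.9, 'ang', -1.9, 'z', np.float64(10.8))
at [ 458.2 -386.8  145.5] -2.4 F [0.7 0.3 0. ] open 0.417 t 39.6 q [-0.81  0.53  1.7   0.    0.91  0.8 ]
  dx 0.0426 dy 0.0014 dz 0.1405 twist 0.0
```

Call:
carry_out([
  {"dx": 0.0435,"dy": 0.0015,"dz": 0.04,"twist": -0.4},
  {"dx": 0.0435,"dy": 0.0015,"dz": 0.09,"twist": -0.4},
  {"dx": 0.0435,"dy": 0.0015,"dz": 0.125,"twist": -0.4},
  {"dx": 0.0435,"dy": 0.0015,"dz": 0.14,"twist": -0.4},
  {"dx": 0.0435,"dy": 0.0015,"dz": 0.14,"twist": -0.4},
])

```text
t: 40.1
eef_pos: [501.4, -389.6, 4.5]
tcp_rot: [-3.139, 0.003, -0.035]
ft_force: [-0.5, 0.7, 0.1]
opening: 0.419
```

Call:
carry_out([
  {"dx": 0,"dy": 0,"dz": 0,"twist": 0},
  {"dx": 0,"dy": 0,"dz": 0,"twist": 0},
  {"dx": 0,"dy": 0,"dz": 0,"twist": 0},
  {"dx": 0,"dy": 0,"dz": 0,"twist": 0},
  {"dx": 0,"dy": 0,"dz": 0,"twist": 0},
], grip=0.01)

```text
t: 40.6
eef_pos: [502.2, -391.8, 7.8]
tcp_rot: [3.14, -0.002, -0.037]
ft_force: [-1.1, 0.5, 8.7]
opening: 0.206
```

Call:
carry_out([
  {"dx": 0,"dy": 0,"dz": -0.02,"twist": 0},
  {"dx": 0,"dy": 0,"dz": -0.06,"twist": 0},
  {"dx": 0,"dy": 0,"dz": -0.1,"twist": 0},
  {"dx": 0,"dy": 0,"dz": -0.12,"twist": 0},
  {"dx": 0,"dy": 0,"dz": -0.12,"twist": 0},
])

```text
t: 41.1
eef_pos: [502.6, -392.3, 129.9]
tcp_rot: [3.137, -0.005, -0.037]
ft_force: [0.8, -0.6, -0.4]
opening: 0.2
```

```bash
python3 -c "
from h import *
a=jig(-23,-2)
go((a[0],a[1],120,81.6))"
```

```text
at [ 502.6 -392.3  129.9] -2.1 F [ 0.8 -0.6 -0.4] open 0.2 t 41.1 q [-0.77  0.6   1.62 -0.    0.92  0.84]
  dx 0.0046 dy -0.2208 dz 0.0050 twist -41.9
  dx 0.1508 dy -0.1613 dz 0.0050 twist -41.9
```

Call:
carry_out([
  {"dx": 0.0046,"dy": -0.221,"dz": 0.003,"twist": -41.9},
  {"dx": 0.0046,"dy": -0.221,"dz": 0.003,"twist": -41.9},
  {"dx": 0.0046,"dy": -0.221,"dz": 0.003,"twist": -41.9},
  {"dx": 0.0046,"dy": -0.221,"dz": 0.003,"twist": -41.9},
  {"dx": 0.0046,"dy": -0.221,"dz": 0.003,"twist": -41.9},
])

```text
t: 41.6
eef_pos: [513.6, -166.9, 122.4]
tcp_rot: [-3.14, 0.001, 0.702]
ft_force: [-1.0, -0.5, 0.2]
opening: 0.204
```

Call:
carry_out([
  {"dx": 0.151,"dy": -0.161,"dz": 0,"twist": -41.9},
  {"dx": 0.151,"dy": -0.161,"dz": 0,"twist": -41.9},
  {"dx": 0.151,"dy": -0.161,"dz": 0,"twist": -41.9},
  {"dx": 0.151,"dy": -0.161,"dz": 0,"twist": -41.9},
  {"dx": 0.151,"dy": -0.161,"dz": 0,"twist": -41.9},
])

```text
t: 42.1
eef_pos: [526.8, 53.2, 122.4]
tcp_rot: [-3.141, -0.0, 1.434]
ft_force: [0.4, -0.1, -0.4]
opening: 0.205
```

Call:
carry_out([
  {"dx": 0,"dy": 0,"dz": 0,"twist": 0},
  {"dx": 0,"dy": 0,"dz": 0,"twist": 0},
])

```text
t: 42.3
eef_pos: [527.2, 49.7, 122.5]
tcp_rot: [-3.141, 0.0, 1.424]
ft_force: [0.3, -1.3, 0.2]
opening: 0.205
```

```bash
python3 -c "
from h import *
a=jig(-23,-2)
go((a[0],a[1],28,81.6))
p,P=wrist('w14'); Q=tojig(P); print(*wood(p,Q,95,140,200),*wood(p,Q,25,34,200),sep='\n')"
```

```text
at [527.2  49.7 122.5] 81.6 F [ 0.3 -1.3  0.2] open 0.205 t 42.3 q [-0.03  0.48  1.89 -0.    0.78  0.12]
  dx -0.0009 dy 0.0012 dz 0.0945 twist -0.0
([318.0, 220.0], 9638, 'ctr', -23.6, 34.8, 'size', 107.4, 29.1, 'ang', 89.3, 'z', np.float64(125.4))
([318.0, 381.0], 1113, 'ctr', -24.1, -49.5, 'size', 22.9, 19.6, 'ang', -89.4, 'z', np.float64(125.6))
([459.0, 188.0], 1528, 'ctr', 81.1, 42.1, 'size', 118.4, 9.4, 'ang', -89.9, 'z', np.float64(28.9))
([371.0, 212.0], 4657, 'ctr', 14.4, 20.1, 'size', 130.5, 20.7, 'ang', 88.6, 'z', np.float64(28.8))
([451.0, 288.0], 341, 'ctr', 80.8, -38.7, 'size', 34.8, 10.9, 'ang', -85.2, 'z', np.float64(28.7))
```

Call:
carry_out([
  {"dx": -0.001,"dy": -0.001,"dz": 0.04,"twist": 0},
  {"dx": -0.001,"dy": -0.001,"dz": 0.07,"twist": 0},
  {"dx": -0.001,"dy": -0.001,"dz": 0.09,"twist": 0},
  {"dx": -0.001,"dy": -0.001,"dz": 0.095,"twist": 0},
  {"dx": -0.001,"dy": -0.001,"dz": 0.0965,"twist": 0},
])

```text
t: 42.85
eef_pos: [526.3, 47.9, 26.2]
tcp_rot: [-3.141, 0.0, 1.423]
ft_force: [0.6, 0.4, -0.6]
opening: 0.204
```

Call:
carry_out([
  {"dx": 0,"dy": 0,"dz": 0,"twist": 0},
  {"dx": 0,"dy": 0,"dz": 0.0005,"twist": 0},
])

```text
t: 43.05
eef_pos: [527.0, 48.6, 26.9]
tcp_rot: [3.14, -0.0, 1.425]
ft_force: [0.7, -0.2, -0.5]
opening: 0.204
```

Call:
carry_out([
  {"dx": 0,"dy": 0,"dz": 0,"twist": 0},
  {"dx": 0,"dy": 0,"dz": 0,"twist": 0},
  {"dx": 0,"dy": 0,"dz": 0,"twist": 0},
  {"dx": 0,"dy": 0,"dz": -0.02,"twist": 0},
  {"dx": 0,"dy": 0,"dz": -0.04,"twist": 0},
], grip=0.026)

```text
t: 43.55
eef_pos: [526.1, 48.9, 66.1]
tcp_rot: [-3.14, 0.0, 1.426]
ft_force: [-0.0, 0.1, -0.7]
opening: 0.273
```

Call:
carry_out([
  {"dx": 0.01,"dy": -0.032,"dz": -0.06,"twist": 0},
  {"dx": 0.01,"dy": -0.032,"dz": -0.06,"twist": 0},
  {"dx": 0.01,"dy": -0.032,"dz": -0.06,"twist": 0},
], grip=0)

```text
t: 43.85
eef_pos: [496.3, 63.9, 128.3]
tcp_rot: [3.138, -0.0, 1.426]
ft_force: [1.4, 0.2, -0.4]
opening: 0.076
```

```bash
python3 -c "
from h import *
p,P=wrist('w15'); Q=tojig(P); print(*wood(p,Q,25,34,200),sep='\n'); s=state(); print(tojig(np.array(s['eef_pos'])))
go(); cv2.imwrite('pics/w15.png',cv2.imread('pics/w15.png')[:400])"
```

```text
([494.0, 202.0], 808, 'ctr', 82.9, 40.7, 'size', 116.9, 6.7, 'ang', -89.5, 'z', np.float64(28.9))
([361.0, 218.0], 4349, 'ctr', -24.4, 24.9, 'size', 126.2, 20.6, 'ang', -89.9, 'z', np.float64(28.8))
([411.0, 221.0], 4075, 'ctr', 14.4, 23.0, 'size', 125.5, 21.2, 'ang', 88.7, 'z', np.float64(28.8))
([481.0, 303.0], 259, 'ctr', 82.2, -44.0, 'size', 44.8, 7.5, 'ang', -88.4, 'z', np.float64(28.7))
[-56.64164617   8.15629417 126.90004508]
at [496.5  63.6 126.9] 81.7 F [ 0.2  0.6 -1.1] open 0.04 t 43.9 q [-0.    0.43  1.96 -0.    0.75  0.14]
```

View pics/w15.png

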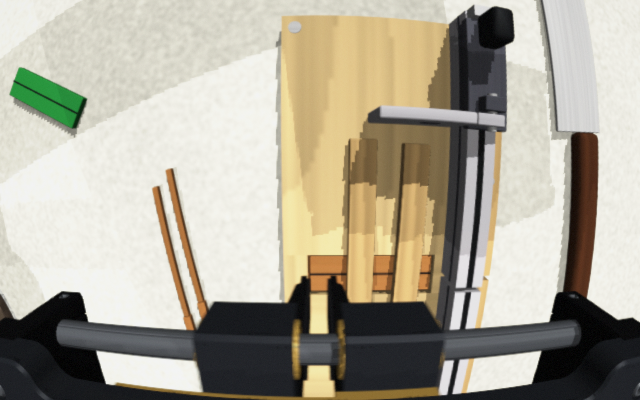

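Both slats lie parallel, at (361,218) and (411,221), with the leaf flat at (437,115). I'll push them together toward the fence with shut fingers.

Call:
carry_out([
  {"dx": -0.008,"dy": 0,"dz": 0.04,"twist": 0},
  {"dx": -0.008,"dy": 0,"dz": 0.08,"twist": 0},
  {"dx": -0.008,"dy": 0,"dz": 0.1,"twist": 0},
  {"dx": -0.008,"dy": 0,"dz": 0.105,"twist": 0},
  {"dx": -0.008,"dy": 0,"dz": 0.105,"twist": 0},
])

```text
t: 44.4
eef_pos: [494.6, 55.3, 19.7]
tcp_rot: [-3.139, 0.0, 1.425]
ft_force: [-0.1, 0.3, 0.2]
opening: 0.002
```

Call:
carry_out([
  {"dx": 0,"dy": 0.008,"dz": 0,"twist": 0},
  {"dx": 0,"dy": 0.016,"dz": 0,"twist": 0},
  {"dx": 0,"dy": 0.024,"dz": 0,"twist": 0},
  {"dx": 0,"dy": 0.032,"dz": 0,"twist": 0},
  {"dx": 0,"dy": 0.038,"dz": 0,"twist": 0},
])

```text
t: 44.9
eef_pos: [533.5, 49.9, 21.1]
tcp_rot: [3.141, 0.0, 1.425]
ft_force: [-2.1, 0.9, 2.6]
opening: 0.002
```

Call:
carry_out([
  {"dx": 0,"dy": 0.003,"dz": 0,"twist": 0},
  {"dx": 0,"dy": 0.005,"dz": 0,"twist": 0},
  {"dx": 0,"dy": 0.007,"dz": 0,"twist": 0},
])

```text
t: 45.2
eef_pos: [539.3, 49.0, 21.0]
tcp_rot: [-3.141, 0.0, 1.425]
ft_force: [-3.2, 0.0, 5.0]
opening: 0.003
```

```bash
python3 -c "
from h import *
s=state(); print(tojig(np.array(s['eef_pos'])),s['ft_force'])"
```

```text
[-12.16809217  -0.04345938  21.01514394] [-3.1579624   0.04128458  4.96884921]
```

Call:
carry_out([
  {"dx": 0,"dy": 0.002,"dz": 0,"twist": 0},
  {"dx": 0,"dy": 0.003,"dz": 0,"twist": 0},
  {"dx": 0,"dy": 0.003,"dz": 0,"twist": 0},
])

```text
t: 45.5
eef_pos: [542.6, 48.6, 21.0]
tcp_rot: [3.141, 0.0, 1.425]
ft_force: [-2.7, 0.6, 4.4]
opening: 0.006
```

Call:
carry_out([
  {"dx": 0,"dy": 0.001,"dz": 0,"twist": 0},
  {"dx": 0,"dy": 0.001,"dz": 0,"twist": 0},
])

```text
t: 45.7
eef_pos: [543.5, 48.4, 21.0]
tcp_rot: [-3.142, 0.0, 1.425]
ft_force: [-3.5, 0.1, 5.6]
opening: 0.001
```

Call:
carry_out([
  {"dx": 0,"dy": 0.001,"dz": 0,"twist": 0},
  {"dx": 0,"dy": 0.001,"dz": 0,"twist": 0},
])

```text
t: 45.9
eef_pos: [544.4, 48.3, 21.0]
tcp_rot: [-3.141, 0.0, 1.425]
ft_force: [-3.0, 1.0, 5.5]
opening: 0.003
```

Call:
carry_out([
  {"dx": 0,"dy": 0.001,"dz": 0,"twist": 0},
  {"dx": 0,"dy": 0.001,"dz": 0,"twist": 0},
])

```text
t: 46.1
eef_pos: [545.4, 48.1, 21.0]
tcp_rot: [-3.141, 0.0, 1.425]
ft_force: [-3.6, 0.7, 5.8]
opening: 0.006
```

Call:
carry_out([
  {"dx": 0,"dy": 0.001,"dz": 0,"twist": 0},
  {"dx": 0,"dy": 0.002,"dz": 0,"twist": 0},
])

```text
t: 46.3
eef_pos: [547.3, 47.9, 21.0]
tcp_rot: [-3.141, 0.0, 1.425]
ft_force: [-4.1, 1.8, 6.3]
opening: 0.004
```

Call:
carry_out([
  {"dx": 0,"dy": 0.001,"dz": 0,"twist": 0},
  {"dx": 0,"dy": 0.001,"dz": 0,"twist": 0},
])

```text
t: 46.5
eef_pos: [548.4, 47.7, 21.0]
tcp_rot: [-3.142, 0.0, 1.425]
ft_force: [-2.6, 0.8, 5.6]
opening: 0.003
```

Call:
carry_out([
  {"dx": 0,"dy": 0.001,"dz": 0,"twist": 0},
  {"dx": 0,"dy": 0.001,"dz": 0,"twist": 0},
])

```text
t: 46.7
eef_pos: [549.4, 47.6, 21.0]
tcp_rot: [-3.141, 0.0, 1.425]
ft_force: [-4.1, 0.0, 5.8]
opening: 0.003
```

```bash
python3 -c "
from h import *
p,P=wrist('w16'); Q=tojig(P); hsv=cv2.cvtColor(p,cv2.COLOR_RGB2HSV); H,S=hsv[...,0],hsv[...,1]
print(*wood(p,Q,23,40,200),sep='\n')
m=(H>5)&(H<28)&(S>60)&(Q[...,0]>-40)&(Q[...,0]<46)&(Q[...,2]>22)
for yy in range(30,100,10):
    k=m&(abs(Q[...,1]-yy)<3)
    if k.sum()>20: print(yy,'x',np.percentile(Q[k][:,0],[1,99]).round(1),'z',np.percentile(Q[k][:,2],[5,50,95]).round(1))
for c in ('scene','side'):
    i=camera_info(c); p,d=read_camera(c); Q=tojig(cloud(i,d)); print(c,*[r for r in wood(p,Q,25,34,60) if r[3]<50],sep='\n')
"
```

```text
([494.0, 209.0], 2283, 'ctr', 82.7, 43.6, 'size', 117.2, 7.1, 'ang', -90.0, 'z', np.float64(28.8))
([375.0, 208.0], 15923, 'ctr', 24.4, 44.4, 'size', 86.3, 42.7, 'ang', 88.4, 'z', np.float64(28.8))
([469.0, 374.0], 301, 'ctr', 82.8, -46.3, 'size', 25.2, 8.1, 'ang', -81.5, 'z', np.float64(28.7))
30 x [-35.6  43. ] z [ 27.8  29.1 119.8]
40 x [ 3.8 43.4] z [27.7 28.8 29.9]
50 x [ 4.  43.4] z [27.6 28.8 29.8]
60 x [ 4.  43.4] z [27.7 28.8 29.8]
70 x [ 4.  43.4] z [27.7 28.8 29.8]
80 x [ 4.3 43.4] z [27.7 28.8 29.9]
90 x [ 4.6 22.7] z [27.5 28.5 29.5]
scene
([303.0, 247.0], 74, 'ctr', 21.4, -58.8, 'size', 29.0, 26.1, 'ang', 1.0, 'z', np.float64(29.0))
([314.0, 274.0], 354, 'ctr', 20.8, 31.5, 'size', 93.1, 36.8, 'ang', -89.8, 'z', np.float64(28.9))
side
([507.0, 114.0], 74, 'ctr', -621.0, -1049.7, 'size', 141.2, 20.7, 'ang', 9.4, 'z', np.float64(29.0))
([300.0, 265.0], 288, 'ctr', 21.4, 10.2, 'size', 96.1, 42.5, 'ang', 89.8, 'z', np.float64(30.2))
([483.0, 273.0], 67, 'ctr', -489.6, -61.9, 'size', 69.2, 20.5, 'ang', -14.5, 'z', np.float64(29.8))
```

Call:
carry_out([
  {"dx": 0,"dy": 0.001,"dz": 0,"twist": 0},
  {"dx": 0,"dy": 0.001,"dz": 0,"twist": 0},
])

```text
t: 47.05
eef_pos: [550.3, 47.4, 21.0]
tcp_rot: [-3.141, 0.0, 1.425]
ft_force: [-2.1, 0.5, 6.1]
opening: 0.005
```

Call:
carry_out([
  {"dx": 0,"dy": 0.001,"dz": 0,"twist": 0},
  {"dx": 0,"dy": 0.001,"dz": 0,"twist": 0},
])

```text
t: 47.25
eef_pos: [551.0, 47.2, 20.9]
tcp_rot: [-3.141, 0.0, 1.425]
ft_force: [-4.8, -0.3, 6.9]
opening: 0.004
```

Call:
carry_out([
  {"dx": 0,"dy": 0.001,"dz": 0,"twist": 0},
  {"dx": 0,"dy": 0.001,"dz": 0,"twist": 0},
])

```text
t: 47.45
eef_pos: [551.4, 47.1, 20.9]
tcp_rot: [-3.139, 0.0, 1.426]
ft_force: [-7.3, 0.0, 9.4]
opening: 0.009
```

Call:
carry_out([
  {"dx": 0,"dy": 0.001,"dz": 0,"twist": 0},
  {"dx": 0,"dy": 0.0015,"dz": 0,"twist": 0},
])

```text
t: 47.65
eef_pos: [551.5, 47.1, 20.8]
tcp_rot: [-3.136, 0.001, 1.426]
ft_force: [-13.8, 1.4, 12.8]
opening: 0.006
```

Call:
carry_out([
  {"dx": 0,"dy": -0.015,"dz": 0,"twist": 0},
  {"dx": 0,"dy": -0.03,"dz": -0.01,"twist": 0},
  {"dx": 0,"dy": -0.03,"dz": -0.05,"twist": 0},
  {"dx": 0,"dy": -0.03,"dz": -0.09,"twist": 0},
])

```text
t: 48.05
eef_pos: [523.9, 51.2, 111.4]
tcp_rot: [-3.14, 0.0, 1.425]
ft_force: [0.9, 0.2, -0.6]
opening: 0.006
```

```bash
python3 -c "
from h import *
a=jig(20,-125); go((a[0],a[1],110,81.6),(a[0],a[1],21,81.6))"
```

```text
at [523.9  51.2 111.4] 81.7 F [ 0.9  0.2 -0.6] open 0.006 t 48.0 q [-0.03  0.49  1.91 -0.    0.75  0.12]
  dx -0.1250 dy 0.0475 dz 0.0014 twist 0.1
  dx 0.0000 dy 0.0000 dz 0.0890 twist -0.0
```

Call:
carry_out([
  {"dx": -0.04,"dy": 0.0515,"dz": 0,"twist": 0.1},
  {"dx": -0.09,"dy": 0.0515,"dz": 0,"twist": 0.1},
  {"dx": -0.125,"dy": 0.0515,"dz": 0,"twist": 0.1},
  {"dx": -0.125,"dy": 0.0515,"dz": 0,"twist": 0.1},
  {"dx": -0.125,"dy": 0.0515,"dz": 0.03,"twist": 0.1},
], grip=0.014)

```text
t: 48.55
eef_pos: [559.1, -81.7, 83.1]
tcp_rot: [3.135, 0.001, 1.421]
ft_force: [0.1, -0.4, -0.3]
opening: 0.148
```

Call:
carry_out([
  {"dx": 0,"dy": 0,"dz": 0.03,"twist": 0},
  {"dx": 0,"dy": 0,"dz": 0.05,"twist": 0},
  {"dx": 0,"dy": 0,"dz": 0.059,"twist": 0},
  {"dx": 0,"dy": 0,"dz": 0.059,"twist": 0},
])

```text
t: 48.95
eef_pos: [556.9, -79.5, 21.0]
tcp_rot: [-3.14, -0.0, 1.424]
ft_force: [-0.2, -0.6, 0.0]
opening: 0.146
```

```bash
python3 -c "
from h import *
s=state(); print(tojig(np.array(s['eef_pos'])),s['ft_force'],s['opening'])"
```

```text
[  24.03879092 -124.64606587   21.01603027] [-0.24199522 -0.58456266  0.02330704] 0.14569916496123653
```

Call:
carry_out([
  {"dx": 0.008,"dy": 0,"dz": 0,"twist": 0},
  {"dx": 0.016,"dy": 0,"dz": 0,"twist": 0},
  {"dx": 0.021,"dy": 0,"dz": 0,"twist": 0},
  {"dx": 0.026,"dy": 0,"dz": 0,"twist": 0},
  {"dx": 0.03,"dy": 0,"dz": 0,"twist": 0},
])

```text
t: 49.45
eef_pos: [561.7, -49.7, 22.4]
tcp_rot: [3.141, 0.0, 1.424]
ft_force: [-0.7, -0.7, 1.0]
opening: 0.154
```

Call:
carry_out([
  {"dx": 0.001,"dy": 0,"dz": 0,"twist": 0},
  {"dx": 0.002,"dy": 0,"dz": 0,"twist": 0},
])

```text
t: 49.65
eef_pos: [561.8, -48.2, 22.0]
tcp_rot: [3.141, 0.0, 1.424]
ft_force: [-0.0, -0.5, 0.9]
opening: 0.148
```

Call:
carry_out([
  {"dx": 0.001,"dy": 0,"dz": 0,"twist": 0},
  {"dx": 0.001,"dy": 0,"dz": 0,"twist": 0},
])

```text
t: 49.85
eef_pos: [561.9, -47.4, 21.9]
tcp_rot: [3.142, 0.0, 1.424]
ft_force: [-1.2, -1.6, 0.4]
opening: 0.146
```

Call:
carry_out([
  {"dx": 0.001,"dy": 0,"dz": 0,"twist": 0},
  {"dx": 0.001,"dy": 0,"dz": 0,"twist": 0},
])

```text
t: 50.05
eef_pos: [562.1, -46.9, 21.9]
tcp_rot: [3.141, 0.001, 1.424]
ft_force: [-0.7, -6.1, 0.9]
opening: 0.149
```

```bash
python3 -c "
from h import *
s=state(); print(tojig(np.array(s['eef_pos'])),s['ft_force'],s['opening'])"
```

```text
[ 24.40478206 -91.61835085  21.92040683] [-0.7496002  -6.08860806  0.87281661] 0.14922071881797952
```

Call:
carry_out([
  {"dx": 0.001,"dy": 0,"dz": 0,"twist": 0},
  {"dx": 0.001,"dy": 0,"dz": 0,"twist": 0},
])

```text
t: 50.25
eef_pos: [562.2, -46.7, 21.9]
tcp_rot: [3.141, 0.001, 1.424]
ft_force: [-2.8, -12.9, 1.0]
opening: 0.147
```

Call:
carry_out([
  {"dx": 0.001,"dy": 0,"dz": 0,"twist": 0},
  {"dx": 0.001,"dy": 0,"dz": 0,"twist": 0},
])

```text
t: 50.45
eef_pos: [562.3, -46.4, 21.9]
tcp_rot: [3.141, 0.002, 1.424]
ft_force: [-3.3, -20.0, 0.8]
opening: 0.147
```

Call:
carry_out([
  {"dx": 0.001,"dy": 0,"dz": 0,"twist": 0},
  {"dx": 0.001,"dy": 0,"dz": 0,"twist": 0},
])

```text
t: 50.65
eef_pos: [562.4, -46.2, 22.0]
tcp_rot: [3.141, 0.003, 1.424]
ft_force: [-4.7, -25.2, 1.0]
opening: 0.145
```

Call:
carry_out([
  {"dx": -0.01,"dy": 0,"dz": 0,"twist": 0},
  {"dx": -0.025,"dy": 0,"dz": 0,"twist": 0},
  {"dx": -0.025,"dy": -0.02,"dz": -0.04,"twist": 0},
  {"dx": -0.025,"dy": -0.05,"dz": -0.08,"twist": 0},
  {"dx": -0.025,"dy": -0.05,"dz": -0.09,"twist": 0},
])

```text
t: 51.15
eef_pos: [507.5, -60.8, 114.8]
tcp_rot: [3.14, 0.0, 1.423]
ft_force: [0.7, -0.8, -0.4]
opening: 0.147
```

```bash
python3 -c "
from h import *
p,P=wrist('w17'); Q=tojig(P); hsv=cv2.cvtColor(p,cv2.COLOR_RGB2HSV); H,S=hsv[...,0],hsv[...,1]
m=(H>5)&(H<28)&(S>60)&(Q[...,0]>-30)&(Q[...,0]<46)&(Q[...,2]>25)&(Q[...,2]<34)
print(*rects(m,Q,200),sep='\n')
for yy in range(-80,100,20):
    k=m&(abs(Q[...,1]-yy)<3)
    if k.sum()>20: print(yy,'x',np.percentile(Q[k][:,0],[1,99]).round(1),'z',np.percentile(Q[k][:,2],[5,50,95]).round(1))
for xx in (8,15,22,28,35,42):
    k=m&(abs(Q[...,0]-xx)<2); print(xx,'y',np.percentile(Q[k][:,1],[0.5,99.5]).round(1))
a=jig(-30,10); go((a[0],a[1],110,81.6))
cv2.imwrite('pics/w17c.png',cv2.resize(cv2.imread('pics/w17.png')[0:330,180:620],None,fx=1.7,fy=1.7))"
```

```text
([395.0, 102.0], 11898, 'ctr', 25.5, -4.9, 'size', 150.0, 41.0, 'ang', 90.0, 'z', np.float64(28.8))
-80 x [ 5.6 45.5] z [27.6 28.7 30. ]
-60 x [ 5.7 45.9] z [27.6 28.8 30. ]
-40 x [ 5.4 45.6] z [27.7 28.8 30. ]
-20 x [ 5.8 45.4] z [27.6 28.8 30.1]
0 x [ 5.7 45.5] z [27.6 28.8 30.1]
20 x [ 5.4 45.4] z [27.6 28.9 30.2]
40 x [ 5.4 45.6] z [27.6 28.8 30.1]
60 x [ 5.5 45.3] z [27.6 28.9 30.4]
8 y [-78.9  66. ]
15 y [-78.7  66.3]
22 y [-78.8  67.1]
28 y [-79.3  67.4]
35 y [-79.2  68.3]
42 y [-78.9  69.1]
at [509.6 -61.1 115.1] 81.5 F [ 0.7 -1.2  1.4] open 0.146 t 51.2 q [-0.25  0.47  1.94  0.    0.73 -0.1 ]
  dx 0.1234 dy -0.0047 dz 0.0051 twist -0.1
```

View pics/w17c.png

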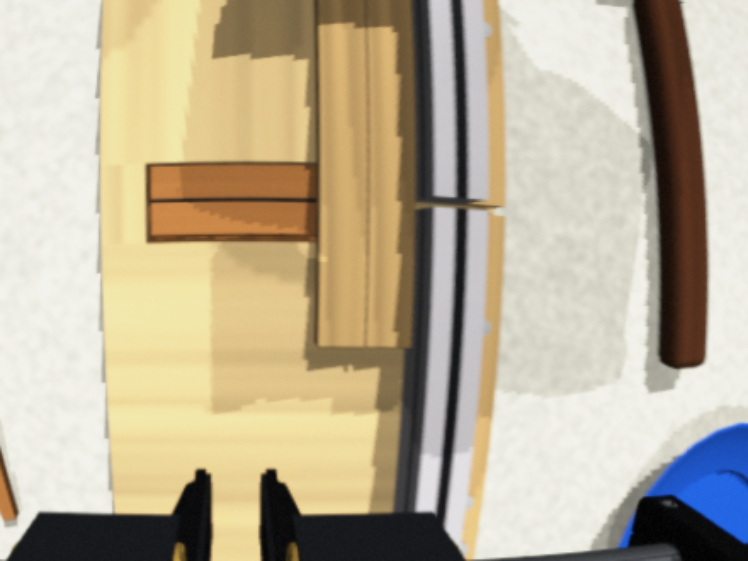

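The slats are snug against the fence with their ends level at y≈-79, and the plate is still flush. Next I'll flip the leaf up.

```bash
python3 -c "
from h import *
a=jig(-11,104); go((a[0],a[1],130,171.6),(a[0],a[1],41.5,171.6))
A=np.arange(0,2.11,0.14); X=-67*np.cos(A)-10*np.sin(A); Z=67*np.sin(A)-10*np.cos(A)
for k in range(0,15,5):
    print([(round(float(-(X[k+j]-X[k])/1e3),4),round(float(-(Z[k+j]-Z[k])/1e3),4)) for j in range(1,6)])
"
```

```text
at [509.6 -61.1 115.1] 81.5 F [ 0.7 -1.2  1.4] open 0.146 t 51.2 q [-0.25  0.47  1.94  0.    0.73 -0.1 ]
  dx 0.0725 dy 0.0047 dz -0.0050 twist -30.0
  dx 0.0604 dy 0.0403 dz -0.0050 twist -30.0
  dx 0.0321 dy 0.0651 dz -0.0050 twist -30.0
  dx 0.0000 dy 0.0000 dz 0.0885 twist -0.0
[(0.0007, -0.0094), (0.0002, -0.0189), (-0.0017, -0.0282), (-0.0049, -0.0371), (-0.0093, -0.0455)]
[(-0.0055, -0.0077), (-0.0121, -0.0146), (-0.0195, -0.0204), (-0.0277, -0.0252), (-0.0364, -0.0288)]
[(-0.0092, -0.0023), (-0.0186, -0.0034), (-0.0281, -0.0031), (-0.0374, -0.0015), (-0.0464, 0.0014)]
```

Call:
carry_out([
  {"dx": 0.0725,"dy": 0.0047,"dz": -0.02,"twist": -30},
  {"dx": 0.0725,"dy": 0.0047,"dz": -0.02,"twist": -30},
  {"dx": 0.0725,"dy": 0.0047,"dz": -0.02,"twist": -30},
  {"dx": 0.0725,"dy": 0.0047,"dz": -0.02,"twist": -30},
], grip=0.03)

```text
t: 51.6
eef_pos: [525.5, 11.0, 131.1]
tcp_rot: [3.142, -0.0, 1.954]
ft_force: [-0.3, 0.4, 0.0]
opening: 0.314
```

Call:
carry_out([
  {"dx": 0.0604,"dy": 0.0403,"dz": 0,"twist": -30},
  {"dx": 0.0604,"dy": 0.0403,"dz": 0,"twist": -30},
  {"dx": 0.0604,"dy": 0.0403,"dz": 0,"twist": -30},
  {"dx": 0.0604,"dy": 0.0403,"dz": 0,"twist": -30},
])

```text
t: 52.0
eef_pos: [540.6, 82.0, 130.6]
tcp_rot: [-3.141, -0.001, 2.478]
ft_force: [0.8, 0.5, -0.2]
opening: 0.314
```

Call:
carry_out([
  {"dx": 0.0321,"dy": 0.0651,"dz": 0,"twist": -30},
  {"dx": 0.0321,"dy": 0.0651,"dz": 0,"twist": -30},
  {"dx": 0.0321,"dy": 0.0651,"dz": 0,"twist": -30},
  {"dx": 0.0321,"dy": 0.0651,"dz": 0,"twist": -30},
  {"dx": 0.0321,"dy": 0.0651,"dz": 0,"twist": -30},
])

```text
t: 52.5
eef_pos: [555.7, 152.5, 130.6]
tcp_rot: [-3.141, -0.001, 2.996]
ft_force: [-0.2, 0.1, -0.0]
opening: 0.314
```

```bash
python3 -c "
from h import *
a=jig(-11,104); go((a[0],a[1],41.5,171.6))
p,P=wrist('w18'); Q=tojig(P);x,y,z=Q[...,0],Q[...,1],Q[...,2]
m=(abs(z-76)<5)&(x<40)&(x>-40)&(y>85)&(y<120); print(*rects(m,Q,100),sep='\n')
print(*[r for r in wood(p,Q,25,34,200) if r[3]<50],sep='\n')
"
```

```text
at [555.7 152.5 130.6] 171.6 F [-0.2  0.1 -0. ] open 0.314 t 52.5 q [ 0.15  0.52  1.77  0.    0.85 -1.27]
  dx 0.0000 dy -0.0007 dz 0.0891 twist 0.0
([317.0, 289.0], 1023, 'ctr', 9.2, 103.6, 'size', 60.8, 7.5, 'ang', 0.2, 'z', np.float64(74.7))
([205.0, 282.0], 7845, 'ctr', 25.1, 9.3, 'size', 178.6, 40.8, 'ang', -89.8, 'z', np.float64(28.8))
```

Call:
carry_out([
  {"dx": 0,"dy": 0,"dz": 0.04,"twist": 0},
  {"dx": 0,"dy": 0,"dz": 0.07,"twist": 0},
  {"dx": 0,"dy": 0,"dz": 0.088,"twist": 0},
  {"dx": 0,"dy": 0,"dz": 0.088,"twist": 0},
  {"dx": 0,"dy": 0,"dz": 0.088,"twist": 0},
])

```text
t: 53.05
eef_pos: [555.6, 152.1, 43.9]
tcp_rot: [-3.141, -0.0, 2.993]
ft_force: [0.5, 0.4, 0.7]
opening: 0.316
```

Call:
carry_out([
  {"dx": 0,"dy": 0,"dz": 0,"twist": 0},
  {"dx": 0,"dy": 0,"dz": 0,"twist": 0},
  {"dx": 0,"dy": 0,"dz": 0,"twist": 0},
  {"dx": 0,"dy": 0,"dz": 0,"twist": 0},
], grip=0.002)

```text
t: 53.45
eef_pos: [555.5, 151.7, 44.6]
tcp_rot: [-3.141, 0.001, 2.995]
ft_force: [-1.0, -4.6, 4.2]
opening: 0.084
```

Call:
carry_out([
  {"dx": 0.0007,"dy": 0,"dz": -0.0094,"twist": 0},
  {"dx": 0.0002,"dy": 0,"dz": -0.0189,"twist": 0},
  {"dx": -0.0017,"dy": 0,"dz": -0.0282,"twist": 0},
  {"dx": -0.0049,"dy": 0,"dz": -0.0371,"twist": 0},
  {"dx": -0.0093,"dy": 0,"dz": -0.0455,"twist": 0},
])

```text
t: 53.95
eef_pos: [563.9, 150.5, 89.7]
tcp_rot: [-3.141, -0.002, 2.995]
ft_force: [1.2, -5.0, -9.2]
opening: 0.082
```

Call:
carry_out([
  {"dx": -0.0055,"dy": 0,"dz": -0.0077,"twist": 0},
  {"dx": -0.0121,"dy": 0,"dz": -0.0146,"twist": 0},
  {"dx": -0.0195,"dy": 0,"dz": -0.0204,"twist": 0},
  {"dx": -0.0277,"dy": 0,"dz": -0.0252,"twist": 0},
  {"dx": -0.0364,"dy": 0,"dz": -0.0288,"twist": 0},
])

```text
t: 54.45
eef_pos: [599.2, 145.3, 118.2]
tcp_rot: [-3.14, -0.004, 2.995]
ft_force: [-6.2, -3.2, -7.3]
opening: 0.079
```

Call:
carry_out([
  {"dx": -0.0092,"dy": 0,"dz": -0.0023,"twist": 0},
  {"dx": -0.0186,"dy": 0,"dz": -0.0034,"twist": 0},
  {"dx": -0.0281,"dy": 0,"dz": -0.0031,"twist": 0},
  {"dx": -0.0374,"dy": 0,"dz": -0.0015,"twist": 0},
  {"dx": -0.0464,"dy": 0,"dz": 0.0014,"twist": 0},
])

```text
t: 54.95
eef_pos: [646.7, 138.4, 118.6]
tcp_rot: [-3.141, 0.001, 2.995]
ft_force: [-4.4, -4.3, 8.3]
opening: 0.083
```

Call:
carry_out([
  {"dx": -0.001,"dy": 0,"dz": 0.0005,"twist": 0},
  {"dx": -0.002,"dy": 0,"dz": 0.001,"twist": 0},
])

```text
t: 55.15
eef_pos: [649.0, 138.1, 117.9]
tcp_rot: [-3.142, 0.002, 2.994]
ft_force: [-3.9, -5.7, 9.9]
opening: 0.083
```

Call:
carry_out([
  {"dx": -0.002,"dy": 0,"dz": 0.001,"twist": 0},
  {"dx": -0.003,"dy": 0,"dz": 0.0015,"twist": 0},
])

```text
t: 55.35
eef_pos: [652.1, 137.7, 116.6]
tcp_rot: [3.142, 0.003, 2.994]
ft_force: [-3.4, -5.1, 10.4]
opening: 0.08
```

Call:
carry_out([
  {"dx": 0,"dy": 0,"dz": 0,"twist": 0},
  {"dx": 0,"dy": 0,"dz": 0,"twist": 0},
  {"dx": 0,"dy": 0,"dz": 0,"twist": 0},
  {"dx": 0,"dy": 0,"dz": 0,"twist": 0},
  {"dx": 0,"dy": 0,"dz": -0.02,"twist": 0},
], grip=0.04)

```text
t: 55.85
eef_pos: [650.2, 138.0, 132.2]
tcp_rot: [-3.141, -0.004, 2.995]
ft_force: [-0.1, -0.6, -0.2]
opening: 0.406
```

Call:
carry_out([
  {"dx": 0,"dy": 0,"dz": -0.04,"twist": 0},
  {"dx": 0,"dy": 0,"dz": -0.08,"twist": 0},
  {"dx": 0,"dy": 0,"dz": -0.1,"twist": 0},
  {"dx": -0.01,"dy": -0.04,"dz": -0.1,"twist": 0},
  {"dx": -0.01,"dy": -0.04,"dz": -0.1,"twist": 0},
])

```text
t: 56.35
eef_pos: [655.8, 94.1, 235.1]
tcp_rot: [-3.141, 0.002, 2.993]
ft_force: [-0.3, 0.3, 0.5]
opening: 0.423
```

```bash
python3 -c "
from h import *
go()
read_camera('side')
p,P=wrist('w19'); Q=tojig(P); x,y,z=Q[...,0],Q[...,1],Q[...,2]
hsv=cv2.cvtColor(p,cv2.COLOR_RGB2HSV); H,S,V=[hsv[...,k] for k in range(3)]
m=(y>90)&(y<118)&(z>90)&(z<165)&(x>-30)&(x<110)&(V>90)
for zz in range(95,165,10):
    k=m&(abs(z-zz)<4)
    if k.sum()>5: print(zz,k.sum(),np.percentile(x[k],[2,98]).round(1),np.percentile(y[k],[5,95]).round(1))
k=m&(z>112)&(z<154); zs=np.arange(114,153,3); xs=[np.percentile(x[m&(abs(z-q)<2)],4) for q in zs]; c=np.polyfit(zs,xs,1); print('leaf angle',np.pi/2+np.arctan(c[0]))
print('knobtop',*rects((V<90)&(z>87)&(z<97)&(x>30)&(x<80),Q,60),sep='\n')
print(*[r for r in wood(p,Q,25,34,200) if r[3]<50],sep='\n')
pl=(H>5)&(H<17)&(S>120)&(z<40)&(z>12)&(abs(y+20)<30)&(x<0)&(x>-80); print('plate',*rects(pl,Q,200),sep='\n')
m=(H>5)&(H<28)&(S>60)&(x>-30)&(x<46)&(z>25)&(z<34)
for xx in (8,15,22,28,35,42):
    k=m&(abs(x-xx)<2); print(xx,'y',np.percentile(y[k],[0.5,99.5]).round(1))
"
```

```text
at [655.8  94.1 235.1] 171.5 F [-0.3  0.3  0.5] open 0.423 t 56.4 q [ 0.04  0.53  1.43 -0.    1.18 -1.38]
95 19 [19.4 68.6] [ 99.8 100.4]
105 31 [15.  71.5] [ 99.9 107.5]
115 16 [19.  76.9] [100.1 107.5]
125 20 [22.1 79.3] [ 99.9 107. ]
135 27 [25.7 85.7] [ 99.8 107.3]
145 301 [30.3 82.8] [101.1 107.5]
155 296 [33.3 53.6] [101.  107.4]
leaf angle 2.320757770862919
knobtop
([435.0, 186.0], 414, 'ctr', 55.8, 165.5, 'size', 23.2, 15.1, 'ang', -88.6, 'z', np.float64(90.4))
([269.0, 149.0], 6764, 'ctr', 25.4, 10.3, 'size', 180.4, 40.1, 'ang', -89.9, 'z', np.float64(28.8))
plate
([239.0, 95.0], 1663, 'ctr', -32.5, -18.9, 'size', 64.9, 31.8, 'ang', 0.9, 'z', np.float64(16.2))
8 y [-78.7  98.7]
15 y [-78.5  99. ]
22 y [-78.6  99.9]
28 y [-78.5  99.7]
35 y [-78.4 100.1]
42 y [-78.2  98.4]
```

View pics/w19.png

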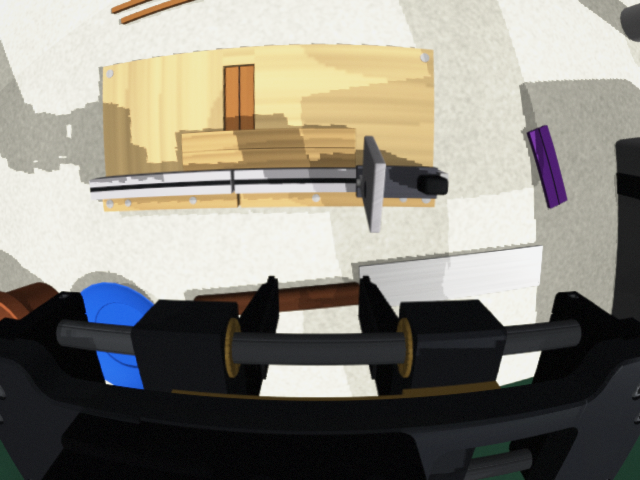

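The slats are as gauged: x 5 to 45, y -79 to 100. But the leaf at (372,185) is only at ≈1.92 rad, so I'll push its front edge back to its stop.

```bash
python3 -c "
from h import *
a=jig(0,104); go((a[0],a[1],210,171.6),(a[0],a[1],131,171.6))"
```

```text
at [655.3  96.5 234.2] 171.5 F [-0.3 -0.1  0.4] open 0.419 t 56.5 q [ 0.05  0.53  1.44  0.    1.18 -1.38]
  dx 0.0958 dy 0.0399 dz 0.0242 twist -0.1
  dx 0.0000 dy 0.0000 dz 0.0790 twist -0.0
```

Call:
carry_out([
  {"dx": 0.04,"dy": 0.04,"dz": 0,"twist": 0},
  {"dx": 0.08,"dy": 0.04,"dz": 0,"twist": 0},
  {"dx": 0.096,"dy": 0.04,"dz": 0.02,"twist": 0},
  {"dx": 0.096,"dy": 0.04,"dz": 0.024,"twist": 0},
  {"dx": 0.096,"dy": 0.04,"dz": 0.024,"twist": 0},
], grip=0)

```text
t: 56.95
eef_pos: [566.5, 151.2, 210.0]
tcp_rot: [-3.141, -0.001, 2.995]
ft_force: [1.2, -0.7, 0.6]
opening: 0.061
```

Call:
carry_out([
  {"dx": 0,"dy": 0,"dz": 0.04,"twist": 0},
  {"dx": 0,"dy": 0,"dz": 0.07,"twist": 0},
  {"dx": 0,"dy": 0,"dz": 0.079,"twist": 0},
  {"dx": 0,"dy": 0,"dz": 0.079,"twist": 0},
])

```text
t: 57.35
eef_pos: [566.9, 150.4, 130.6]
tcp_rot: [-3.141, -0.002, 2.994]
ft_force: [-0.3, 0.2, -0.1]
opening: 0.005
```

Call:
carry_out([
  {"dx": -0.006,"dy": 0,"dz": 0,"twist": 0},
  {"dx": -0.012,"dy": 0,"dz": 0,"twist": 0},
  {"dx": -0.016,"dy": 0,"dz": 0,"twist": 0},
  {"dx": -0.02,"dy": 0,"dz": 0,"twist": 0},
])

```text
t: 57.75
eef_pos: [586.6, 147.8, 132.8]
tcp_rot: [3.141, 0.001, 2.994]
ft_force: [-5.9, 1.5, 11.4]
opening: 0.003
```

Call:
carry_out([
  {"dx": -0.001,"dy": 0,"dz": 0,"twist": 0},
  {"dx": -0.002,"dy": 0,"dz": 0,"twist": 0},
])

```text
t: 57.95
eef_pos: [588.6, 147.5, 132.8]
tcp_rot: [3.141, 0.001, 2.994]
ft_force: [-4.3, 0.9, 8.8]
opening: 0.006
```

```bash
python3 -c "
from h import *
s=state(); print(tojig(np.array(s['eef_pos'])),s['ft_force'],s['opening'])"
```

```text
[ 22.2509004  104.57149796 132.84217328] [-4.29304298  0.87811804  8.8074799 ] 0.005590224703185042
```

Call:
carry_out([
  {"dx": -0.001,"dy": 0,"dz": 0,"twist": 0},
  {"dx": -0.002,"dy": 0,"dz": 0,"twist": 0},
])

```text
t: 58.15
eef_pos: [590.6, 147.3, 133.2]
tcp_rot: [3.141, 0.002, 2.994]
ft_force: [-5.5, 0.8, 12.4]
opening: 0.003
```

Call:
carry_out([
  {"dx": -0.001,"dy": 0,"dz": 0,"twist": 0},
  {"dx": -0.002,"dy": 0,"dz": 0,"twist": 0},
])

```text
t: 58.35
eef_pos: [592.6, 147.0, 133.5]
tcp_rot: [3.141, 0.002, 2.994]
ft_force: [-7.9, 1.0, 11.7]
opening: 0.008
```

Call:
carry_out([
  {"dx": -0.001,"dy": 0,"dz": 0,"twist": 0},
  {"dx": -0.002,"dy": 0,"dz": 0,"twist": 0},
])

```text
t: 58.55
eef_pos: [593.5, 147.0, 133.1]
tcp_rot: [3.141, -0.001, 2.994]
ft_force: [-12.1, 4.7, 13.1]
opening: 0.005
```

Force has risen to the stop. I'll back off and check again.

Call:
carry_out([
  {"dx": -0.001,"dy": 0,"dz": 0,"twist": 0},
  {"dx": -0.002,"dy": 0,"dz": 0,"twist": 0},
])

```text
t: 58.75
eef_pos: [594.0, 147.0, 133.0]
tcp_rot: [3.141, -0.004, 2.994]
ft_force: [-18.9, 5.7, 17.9]
opening: 0.005
```

Call:
carry_out([
  {"dx": 0.02,"dy": 0,"dz": 0,"twist": 0},
  {"dx": 0.04,"dy": 0,"dz": 0,"twist": 0},
  {"dx": 0.04,"dy": -0.03,"dz": -0.05,"twist": 0},
  {"dx": 0.04,"dy": -0.03,"dz": -0.09,"twist": 0},
])

```text
t: 59.15
eef_pos: [551.1, 121.1, 222.2]
tcp_rot: [-3.141, -0.002, 2.994]
ft_force: [0.8, -0.9, -1.1]
opening: 0.009
```

Call:
carry_out([
  {"dx": -0.04,"dy": -0.03,"dz": -0.02,"twist": 0},
  {"dx": -0.085,"dy": -0.03,"dz": -0.02,"twist": 0},
  {"dx": -0.085,"dy": -0.03,"dz": -0.02,"twist": 0},
  {"dx": -0.085,"dy": -0.03,"dz": -0.02,"twist": 0},
])

```text
t: 59.55
eef_pos: [632.0, 79.9, 241.3]
tcp_rot: [-3.142, -0.0, 2.994]
ft_force: [-0.2, 0.6, -0.7]
opening: 0.004
```

```bash
python3 -c "
from h import *
go()
p,P=wrist('w20'); Q=tojig(P); x,y,z=Q[...,0],Q[...,1],Q[...,2]
hsv=cv2.cvtColor(p,cv2.COLOR_RGB2HSV); H,S,V=[hsv[...,k] for k in range(3)]
m=(y>90)&(y<118)&(z>90)&(z<165)&(x>-30)&(x<110)&(V>90)
for zz in range(95,165,10):
    k=m&(abs(z-zz)<4)
    if k.sum()>5: print(zz,k.sum(),np.percentile(x[k],[2,98]).round(1),np.percentile(y[k],[5,95]).round(1))
print('knobtop',*rects((V<90)&(z>87)&(z<97)&(x>30)&(x<80),Q,60),sep='\n')
print(*[r for r in wood(p,Q,25,34,200) if r[3]<50],sep='\n')
m=(H>5)&(H<28)&(S>60)&(x>-30)&(x<46)&(z>25)&(z<34)
for xx in (8,15,22,28,35,42):
    k=m&(abs(x-xx)<2); print(xx,'y',np.percentile(y[k],[0.5,99.5]).round(1))
i=camera_info('scene'); p,d=read_camera('scene'); save('scene9',p); Q=tojig(cloud(i,d)); x,y,z=Q[...,0],Q[...,1],Q[...,2]
m=(y>85)&(y<125)&(z>90)&(z<170)&(x>-30)&(x<110)
for zz in range(95,165,10):
    k=m&(abs(z-zz)<5)
    if k.sum()>5: print(zz,k.sum(),np.percentile(x[k],[2,98]).round(1))
"
```

```text
at [632.   79.9 241.3] 171.5 F [-0.2  0.6 -0.7] open 0.004 t 59.5 q [ 0.02  0.48  1.49 -0.    1.16 -1.4 ]
105 38 [19.8 81.6] [100.2 107.4]
115 58 [22.8 85.4] [100.3 107.1]
125 57 [29.  91.4] [100.3 106.8]
135 149 [34.2 96.9] [100.9 107.7]
145 217 [39.6 83.8] [101.  107.4]
155 227 [45.4 65.3] [100.9 107.4]
knobtop
([382.0, 210.0], 61, 'ctr', 58.2, 100.2, 'size', 27.5, 1.2, 'ang', 0.8, 'z', np.float64(92.3))
([450.0, 208.0], 359, 'ctr', 55.5, 165.5, 'size', 22.5, 15.1, 'ang', -87.6, 'z', np.float64(90.4))
([287.0, 168.0], 6525, 'ctr', 25.5, 10.1, 'size', 179.8, 40.5, 'ang', -89.6, 'z', np.float64(28.8))
8 y [-77.9  99. ]
15 y [-78.7  99.1]
22 y [-78.9  99.1]
28 y [-78.4  98.7]
35 y [-78.2  98.9]
42 y [-78.   98.9]
95 23 [34.8 73.1]
105 44 [19.6 77.3]
115 40 [22.9 82.3]
125 59 [27.1 88.7]
135 56 [34.1 94.6]
145 53 [42.  89.6]
155 32 [44.  68.6]
```

View pics/scene9.png

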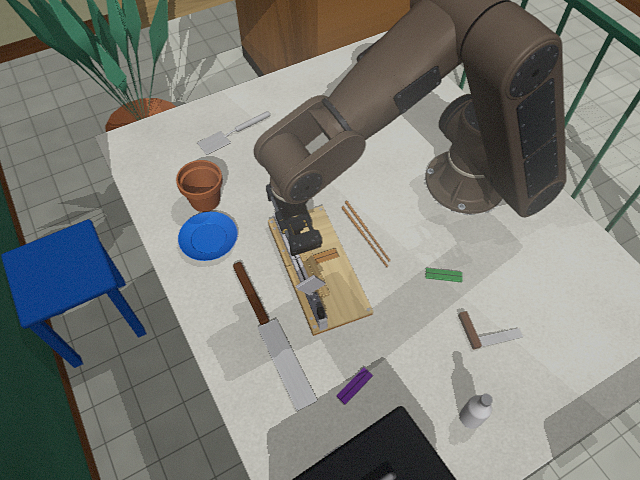

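The leaf is now at about 2.09 rad, against its stop. The slats, plate and carriage are in place, and the bystanders in the scene view look unmoved. Handing in.

```bash
python3 -c "
from cell import *
print(job_done())"
```

```text
the job is handed in; nothing more can be done
None
```

The saw board is set up and handed in at about 60 s of robot time. I did the steps in the order you asked:
1. Seated the plate in the recess and pressed it flush at about 36 N.
2. Slid the stop to its end stop.
3. Flipped the leaf down. It first came to rest about 0.2 rad high, so I pressed it down to firm contact.
4. Laid both slats (only two were present) and pushed them against the fence and the leaf.
5. Flipped the leaf back up and moved the gripper clear.

**Last checks:**
- **Slats:** they span jig x 5 to 45 mm and y -79 to 99–100 mm. Both ends read level, side by side along the fence.
- **Stop:** the knob is at y = 165.5 mm, about the 166 mm expected with the stop home.
- **Leaf:** about 2.09 rad. It had stopped near 1.92 rad after the flip, so I pushed it back until the force rose at the stop.
- **Plate:** flush along its whole length when checked just after pressing, and not disturbed in the later views.
- **Other things on the bench:** the tray, pot, saw and the rest look where they were, judged by eye in the final scene picture.

**What went wrong on the way:** the plate slipped from the grip on the first carry and fell behind the fence, close to the saw. I pressed lightly on it, dragged it clear of the saw and picked it up again.

**Small disagreement:** the wrist camera's depth reads about 1.2 mm low throughout. I relied on contact forces for the final seating.

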